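Uncover the casserole and lean its lid on the lid stand

ROBOT

A 6-joint arm with a two-finger parallel gripper is mounted at the origin on the work surface. World frame = base frame: x ahead of the robot, y to its left, z up, the work surface at z = 0. Lengths are in m, angles in rad, forces in N, time in s.
With the tool pointing down it reaches from about 0.25 to 0.775 m from the base axis. Payload 4 kg.
Tool frame: the origin (TCP) lies midway between the tips of the shut fingers; the grasp point (between the pads) lies 19 mm behind it; z points along the fingers, y is the line along which they close (so a half turn about z gives the same grasp; the last joint's range is limited). The gripper opens to 94 mm and grips with 3 to 60 N. Pads are 16 mm wide; open, the fingers measure 119 mm over their backs; the gripper's body (75 mm by 177 mm) begins 78 mm behind the grasp point.
Start: joints at [-1.347, 0.087, 1.371, -0, 1.684, -0.103], TCP at [0.177, -0.521, 0.206] pointing down, gripper open.
Joint ranges: [-3.1, 3.1], [-0.76, 2.03], [0.27, 2.55], [-1.08, 4.22], [0.17, 2.65], [-2.57, 2.57]. Speed limits (rad/s): [2.79, 2.79, 3.14, 3.14, 3.14, 3.14].

INTERFACE

Orientations are given as [roll, pitch, yaw] about the fixed x, y, z axes, in that order (R = Rz(yaw) Ry(pitch) Rx(roll)).
In Python, from bench import robot gives the robot as it stands. The module is installed in compiled form; this text tells all that it offers.
- The arm moves only by the tool arm_command, never from a script. Its argument "targets" is a list of rows, each a list of 4 numbers: the shift along the world's x, y, z as a fraction of full scale, then the turn about the world's z as a fraction of full scale. A call has 1 to 8 rows; each row is the pose to reach, as a shift and turn from the pose commanded when the call began; what a row does not reach only later rows make up. Full scale, the value 1, is 0.5 m for a shift and 120 degrees for a turn. A row lasts 1/12 s, in which the tool goes at most 41.7 mm and 7.16 degrees, less where a joint would pass 70% of its speed; a pose out of reach is approached as far as the arm can. A call with a number of a shift or a turn outside -1 to 1 is refused whole. A call with a gripper value outside its range is refused whole. "claw" is the closure, from 0 (fully open) to 1 (shut), set as the call begins (left out, the last holds). The fingers move at their own pace and stop on an object; the grip force is fixed at half the most. Time passes only in rows, so rows that repeat a pose let the fingers close. It gives the time, the measured TCP pose, the force, the opening and the grip force at its end, in the units of the state.
- robot.get_obs(): the state, without advancing time (a new reading comes with each control period).
- robot.snapshot(name): name is "scene" or "top" or "wrist"; returns the picture (480x640x3 uint8, red, green, blue); there is no depth.
- robot.camera_info(name): a dict with "vfov" (degrees; the focal length in pixels is half the picture's height over the tangent of half this angle, whatever the lens; pixels are square), "cx", "cy" (the principal point, pixels), "k1" (the pictures are not rectified: a ray, as slopes to the right and down, at radius r is drawn at 1 + k1 r^2 times it, then the intrinsics apply), "extrinsics" (4x4, takes a point from camera to world coordinates); the wrist camera has in their place "T_tool_cam" (4x4, takes a point from camera to tool coordinates, whose origin is the TCP and whose axes are the flange's). Camera axes: x right, y up, looking along -z (the intrinsics and any distortion apply to the point x, -y, -z); pixel columns grow to the right and rows downward; lengths in m; the calibration is good to about 2 mm. A picture is of the moment at which its call begins: read the wrist's pose just before it. camera_info takes no time and is no camera call.
- robot.close_job(): hands the job in; it is judged then, once.
The state is a dict: "time": time; "joint_positions": joint angles; "qvel": joint speeds; "joint_torque": joint torques, N m; "tool_pos": TCP position; "ee_rot": TCP orientation; "wrist_force": force on the tool from outside, world axes, zero at the start; "wrist_torque": the same for the moment, N m; "width": finger opening in m; "finger_force": force on a finger pad.
Only numpy, scipy, OpenCV 4.12 (cv2) and the standard library are available. Lean on these libraries where they do the work, as an engineer would, in place of code of your own. Each camera call takes 0.05 s, during which the arm holds its last target. There are 200 camera calls.

TASK

Uncover the casserole that stands half under the wire shelf: lift its blue lid off by the orange knob and lean it, knob side up, on the sloping wooden lid stand, lying flat on the slope with its lower edge against the two steel pins. The stand's height has been changed by someone, so set it down gently, feeling that the stand carries its weight before you let go, and do not bump the shelf or disturb the other things.

Things in the scene. Friction and masses are not known exactly. Their poses are not given: they have to be found in the camera images.
- lid: loose round blue lid, about 0.27 kg: flange 140 mm across, 6 mm thick; dome to 14 mm above origin; below the flange a solid locating disc 118 mm across, 10 mm deep, sits in the casserole's mouth with 7 mm play all round. Origin: centre of the flange's underside (disc at z -10 to 0 mm). z points up out of the knob side, x along the knob's bar (at the start roughly away from the robot)
- lid_knob: the lid's orange bar knob, fixed to the lid on its axis. Origin: its foot on the dome, 13.5 mm above the lid's origin; a steel stem 26 x 14 mm, 14 mm high, carries an orange bar 44 mm long along x, 22 mm wide along y, from 14 to 38 mm above this origin. Same axes as the lid
- casserole: heavy purple round casserole that does not shift, 144 mm outside, 132 mm inside, rim 90 mm above its origin; origin at the centre of its underside on the table; two short ear handles along its own y at 68 mm height, 90 mm from the axis
- wire_shelf: fixed white wire shelf bridging the counter on thin legs. Origin: on the table below the middle of its front wire, which runs along its y, 260 mm to either side, underside 270 mm up; more wires every 30 mm to x = 150. The front wire passes just on the robot's side of the knob, so the knob is reached only with the tool tilted back to the robot. Stock on its ends, to 360 mm high
- lid_stand: wooden lid stand that does not shift, foot 170 mm (its x) by 150 mm (y); origin under its middle on the table. Its face, 130 by 120 mm, slopes down 40 degrees to the stand's own +x; two steel pins, 10 mm thick, stand 24 mm square out of its low side. The face rides on a stiff telescopic column: its height differs each time by up to 35 mm and is not measured (top edge 110 to 145 mm up)
- stand_seat (a point): where the lid's origin belongs with the face at its lowest: 10 mm out from the middle of the sloping face, 78 mm above the table. Real seat: 0 to 35 mm straight above this point. z points square out of the face, x down the slope. Seen from the seat the pins stand at x = 59.5, y = +46.5 and -46.5 mm, so that the lid's rim (radius 70 mm) rests on both
- bread_board: fixed wooden board 160 x 200 x 16 mm with bread slices (up to 30 mm high); origin under its middle
- teal_bowl: loose teal bowl, 140 mm across, 70 mm high, beside the casserole under the shelf; origin under its middle
- spatula: loose spatula 170 mm long lying on the bread board
- water_bottle: loose green bottle, 64 mm across, 200 mm high; origin under its middle
- tumbler: loose glass, 68 mm across, 85 mm high; origin under its middle
- spread_jar: loose jar with red cap, 68 mm across, 70 mm high; origin under its middle
- tin: loose green-labelled tin, 72 mm across, 80 mm high, under the shelf; origin under its middle
Mind the look-alikes: they are no part of the job. Leave any red or white look-alike of the lid alone.

How it is judged:
On the way, in this order (a step that is already met when the one before it is completed fails the run):
1. the lid is held by its knob, lifted clear of the casserole (its flange at least 15 mm above the rim) (z of lid in the frame of casserole above 0.105 m and contact force between the fingers and lid_knob above 0.5 N and contact force between lid and casserole below 0.1 N), for 0.1 s.
2. still held by the knob, the lid bears on the stand with at least 1 N, within 30 mm of its seat seen from above (contact force between lid and lid_stand above 1 N and contact force between the fingers and lid_knob above 0.5 N and horizontal distance between lid and stand_seat below 0.03 m), for 0.2 s.
At the end, for the whole second after the job is handed in: the lid lies at rest on the stand, knob side up, its origin within 15 mm of the seat seen from above and flat on the slope within 8 degrees, let go (horizontal distance between lid and stand_seat below 0.015 m and angle between the z axis of lid and the z axis of stand_seat, either way round below 0.14 rad and angle between lid's own z axis and vertical below 1.2 rad and linear speed of lid below 0.02 m/s and contact force between lid and lid_stand above 0.5 N); the robot touches nothing.
It fails at once if the lid is pressed or dropped on the stand with more than 30 N (contact force between lid and lid_stand above 30 N).
It fails at once if the shelf is bumped by the robot or the lid with more than 8 N (contact force between any of the arm, the fingers, lid and wire_shelf above 8 N).
It fails at once if another loose thing is moved by more than 25 mm (distance of any of teal_bowl, spatula, water_bottle, tumbler, spread_jar, tin from where it was at the start of the episode above 0.025 m).
It also fails if it takes over 58 s, if anything falls off the work surface, if the arm or the gripper's body presses on something with over 40 N, if the wrist force passes 120 N, or if a joint passes its speed limit or range.

## Working session

There is one attempt and no reset: what is moved stays moved. The work goes in short steps, Python scripts to look and compute and a tool call to move; the robot and the scene stay as the last step left them, time stands still between calls to the robot, and variables do not carry over. Pictures are saved under pics/ and viewed, at most 10 in all, crops included, and the job is handed in when it is done.

Besides the shell and the picture viewer there is one more tool, called after "Call:" as name(argument=value, ...) on one line, values as JSON. arm_command: Moves the arm, as the interface text tells. Shift numbers are shares of 0.5 m and turn numbers shares of 120 degrees, none past 1 either way. Its arguments: {"type":"object","properties":{"targets":{"type":"array"},"claw":{"type":"number"}},"required":["targets"]}

```bash
mkdir -p pics && python3 - <<'E'
from bench import robot
import cv2,numpy as np
np.set_printoptions(precision=4,suppress=True)
o=robot.get_obs()
for k,v in o.items(): print(k,np.round(v,4))
for n in("scene","top","wrist"):
    print(n,robot.camera_info(n)); cv2.imwrite(f"pics/{n}0.png",robot.snapshot(n)[:,:,::-1])
E
```

```text
time 0.0
joint_positions [-1.3471  0.0879  1.3722  0.      1.6836 -0.1031]
qvel [-0.0006 -0.0012 -0.0025 -0.0008 -0.0007 -0.0006]
joint_torque [  0.0002 -34.0182 -30.2427   0.0716   0.0331  -0.0002]
tool_pos [ 0.1764 -0.5204  0.2043]
ee_rot [-3.1395 -0.0002  0.3268]
wrist_force [0.0517 0.047  0.6651]
wrist_torque [ 0.0083  0.0021 -0.01  ]
finger_force 0.0
width 0.0935
scene {'vfov': 45.6448918767394, 'cx': 317.1452743499812, 'cy': 241.20072139095979, 'k1': -0.17475945069960663, 'extrinsics': array([[-0.2746, -0.8034,  0.5284,  1.1596],
       [ 0.9615, -0.2254,  0.1569,  0.2088],
       [-0.0069,  0.5511,  0.8344,  1.1437],
       [ 0.    ,  0.    ,  0.    ,  1.    ]])}
top {'vfov': 42.62485504947121, 'cx': 322.51253518353445, 'cy': 240.7497450000717, 'k1': -0.09058902453040585, 'extrinsics': array([[ 0.0091,  0.9963, -0.085 ,  0.3669],
       [-0.9998,  0.0074, -0.0194,  0.0127],
       [-0.0187,  0.0852,  0.9962,  1.4921],
       [ 0.    ,  0.    ,  0.    ,  1.    ]])}
wrist {'vfov': 65.22798139347661, 'cx': 322.3649976844531, 'cy': 236.53835113459732, 'k1': -0.06043584938921896, 'T_tool_cam': array([[-0.0005,  0.9588,  0.284 ,  0.0823],
       [ 1.    ,  0.0001,  0.0015,  0.0011],
       [ 0.0014,  0.284 , -0.9588, -0.1798],
       [ 0.    ,  0.    ,  0.    ,  1.    ]])}
```

View pics/scene0.png

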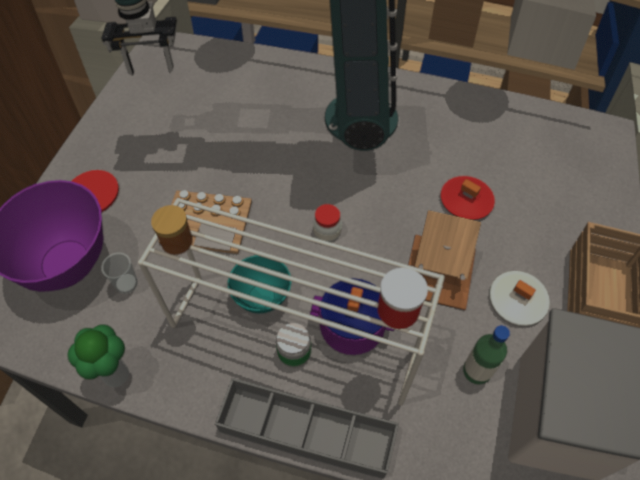

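View pics/top0.png

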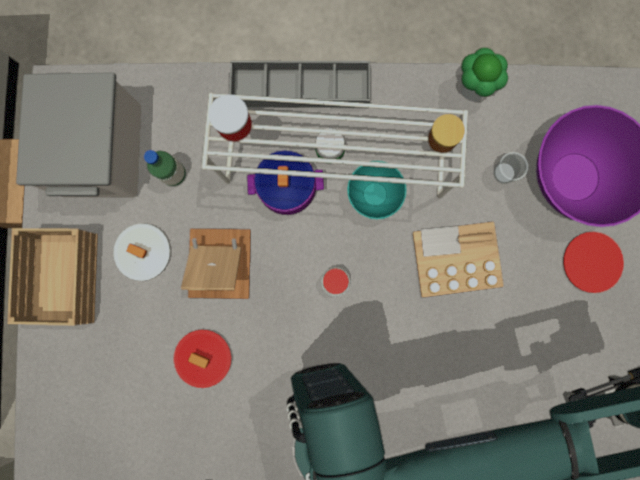

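The scene view shows the blue lid (352,303) under the wires, with the stand to its left at (445,255). In the top view the lid is at (285,182) and its knob at (283,176). The stand is at (217,262) with pins at about (193,243) and (237,243), so its low side faces away from the robot.

Moves only command shift and yaw, so I'll test in free space whether going past the reach limit tilts the tool.

Call:
arm_command(targets=[[0.04,-0.12,0.1,0],[0.08,-0.24,0.2,0],[0.12,-0.36,0.2,0],[0.16,-0.48,0.2,0],[0.2,-0.6,0.2,0],[0.24,-0.72,0.2,0],[0.24,-0.72,0.2,0],[0.24,-0.72,0.2,0]])

```text
time: 0.82
tool_pos: [0.2595, -0.7694, 0.2574]
ee_rot: [-3.138, -0.002, 0.327]
wrist_force: [-0.4, 0.1, -5.8]
width: 0.0941
finger_force: 0.0
```

```bash
python3 - <<'E'
from bench import robot
import numpy as np
o=robot.get_obs()
for k in("time","joint_positions","tool_pos","ee_rot"): print(k,np.round(o[k],4))
E
```

```text
time 0.8167
joint_positions [-1.3162  0.7982  0.2915  0.0023  2.0553 -0.0711]
tool_pos [ 0.2595 -0.7694  0.2574]
ee_rot [-3.1383e+00 -2.3000e-03  3.2680e-01]
```

Call:
arm_command(targets=[[-0.02,0.06,0.06,0],[-0.04,0.12,0.12,0],[-0.06,0.18,0.18,0],[-0.08,0.24,0.24,0],[-0.1,0.3,0.3,0],[-0.12,0.36,0.36,0],[-0.14,0.42,0.42,0],[-0.16,0.48,0.48,0]])

```text
time: 1.48
tool_pos: [0.1829, -0.5402, 0.507]
ee_rot: [3.115, 0.0, 0.327]
wrist_force: [-0.9, 0.0, 0.7]
width: 0.0941
finger_force: 0.0
```

Call:
arm_command(targets=[[-0.02,0.06,0.06,0],[-0.04,0.12,0.12,0],[-0.06,0.18,0.18,0],[-0.08,0.24,0.24,0],[-0.1,0.3,0.3,0],[-0.12,0.36,0.36,0],[-0.14,0.42,0.42,0],[-0.16,0.48,0.48,0]])

```text
time: 2.15
tool_pos: [0.1223, -0.3566, 0.6711]
ee_rot: [3.052, 0.012, 0.326]
wrist_force: [0.1, 0.4, 0.4]
width: 0.0938
finger_force: 0.0
```

Call:
arm_command(targets=[[0,0,0.08,0],[0,0,0.16,0],[0,0,0.24,0],[0,0,0.32,0],[0,0,0.4,0],[0,0,0.48,0],[0,0,0.5,0],[0,0,0.5,0]])

```text
time: 2.82
tool_pos: [0.1167, -0.3426, 0.6816]
ee_rot: [3.023, 0.016, 0.326]
wrist_force: [0.2, 0.2, 0.5]
width: 0.0941
finger_force: 0.0
```

```bash
cat > st.py <<'E'
from bench import robot
import numpy as np
o=robot.get_obs()
for k in("time","joint_positions","qvel","tool_pos","ee_rot"): print(k,np.round(o[k],4))
E
python3 st.py
```

```text
time 2.8167
joint_positions [-1.4024  0.093   0.2751  0.0061  2.654  -0.1527]
qvel [-0.0016 -0.0068 -0.0007 -0.0003  0.0002 -0.0003]
tool_pos [ 0.1167 -0.3426  0.6816]
ee_rot [3.023  0.016  0.3257]
```

Call:
arm_command(targets=[[0,0,0.5,0],[0,0,0.5,0],[0,0,0.5,0],[0,0,0.5,0]])

```text
time: 3.15
tool_pos: [0.1105, -0.3247, 0.6944]
ee_rot: [2.987, 0.021, 0.325]
wrist_force: [-0.2, -0.2, 0.1]
width: 0.094
finger_force: 0.0
```

Call:
arm_command(targets=[[-0.2,0.6,0.5,0],[-0.2,0.6,0.5,0],[-0.2,0.6,0.5,0],[-0.2,0.6,0.5,0]])

```text
time: 3.48
tool_pos: [0.1037, -0.2886, 0.7155]
ee_rot: [2.923, 0.038, 0.322]
wrist_force: [0.2, 0.4, -0.2]
width: 0.0937
finger_force: 0.0
```

```bash
python3 st.py
```

```text
time 3.4833
joint_positions [-1.4092 -0.0087  0.2738 -0.0044  2.6543 -0.1684]
qvel [ 0.07   -0.0275  0.0018 -0.0412 -0.0114  0.0318]
tool_pos [ 0.1037 -0.2886  0.7155]
ee_rot [2.9225 0.0381 0.3217]
```

Call:
arm_command(targets=[[0.0,0,-0.08,0],[0.0,0,-0.16,0],[0,0,-0.24,0],[0,0,-0.32,0],[0,0,-0.4,0],[0,0,-0.48,0],[0,0,-0.48,0]])

```text
time: 4.07
tool_pos: [0.1039, -0.2894, 0.4661]
ee_rot: [2.939, 0.036, 0.323]
wrist_force: [0.4, -0.8, -0.8]
width: 0.094
finger_force: 0.0
```

```bash
python3 st.py
```

```text
time 4.0667
joint_positions [-1.409  -0.4829  1.3219 -0.0024  2.0965 -0.1659]
qvel [-0.0015 -0.1963  0.4278  0.0011 -0.3083  0.0007]
tool_pos [ 0.1039 -0.2894  0.4661]
ee_rot [2.9386 0.0355 0.3227]
```

```bash
python3 - <<'E'
import cv2,numpy as np
t=cv2.imread("pics/top0.png");s=cv2.imread("pics/scene0.png")
a=cv2.resize(t[135:305,175:335],None,fx=5,fy=5,interpolation=cv2.INTER_CUBIC)[:600]
cv2.imwrite("pics/tcrop.png",cv2.resize(t[150:300,170:370],None,fx=4,fy=4,interpolation=cv2.INTER_CUBIC))
cv2.imwrite("pics/scrop.png",cv2.resize(s[200:350,300:500],None,fx=4,fy=4,interpolation=cv2.INTER_CUBIC))
from scipy.optimize import least_squares
Q=np.array([[-1.3471,.0879,1.3722,0,1.6836,-.1031],[-1.3162,.7982,.2915,.0023,2.0553,-.0711],[-1.4024,.093,.2751,.0061,2.654,-.1527],[-1.4092,-.0087,.2738,-.0044,2.6543,-.1684],[-1.409,-.4829,1.3219,-.0024,2.0965,-.1659]])
P=np.array([[.1764,-.5204,.2043],[.2595,-.7694,.2574],[.1167,-.3426,.6816],[.1037,-.2886,.7155],[.1039,-.2894,.4661]])
d=np.array([[np.cos(-1.3471+0),0]]) 
rad=np.einsum('ij,ij->i',P[:,:2],np.c_[np.cos(Q[:,0]),np.sin(Q[:,0])]);lat=np.einsum('ij,ij->i',P[:,:2],np.c_[-np.sin(Q[:,0]),np.cos(Q[:,0])])
print(rad,lat,P[:,2])
def f(p):
    r0,z0,L1,L2,b,Lt=p
    A=Q[:,1];B=A+Q[:,2];S=B+Q[:,4]
    return np.r_[r0+L1*np.sin(A)+L2*np.sin(B+b)+Lt*np.sin(S)-rad,z0+L1*np.cos(A)+L2*np.cos(B+b)+Lt*np.cos(S)-P[:,2]]
s=least_squares(f,[0,.3,.4,.4,0,.3]);print(s.x,s.fun)
E
```

```text
[0.54656554 0.80995474 0.35731296 0.30152473 0.30235768] [0.05656172 0.05735797 0.05762896 0.05591497 0.05592318] [0.2043 0.2574 0.6816 0.7155 0.4661]
[2.94925292e-05 1.52291038e-01 4.48901282e-01 5.09829834e-01
 1.98964861e-01 3.50181582e-01] [-2.13764061e-05  1.34731179e-05  8.31052270e-06 -3.84208320e-05
  3.80135945e-05  3.49175020e-05 -1.84447426e-05 -1.75055383e-07
  1.28956003e-05 -2.91933041e-05]
```

View pics/tcrop.png

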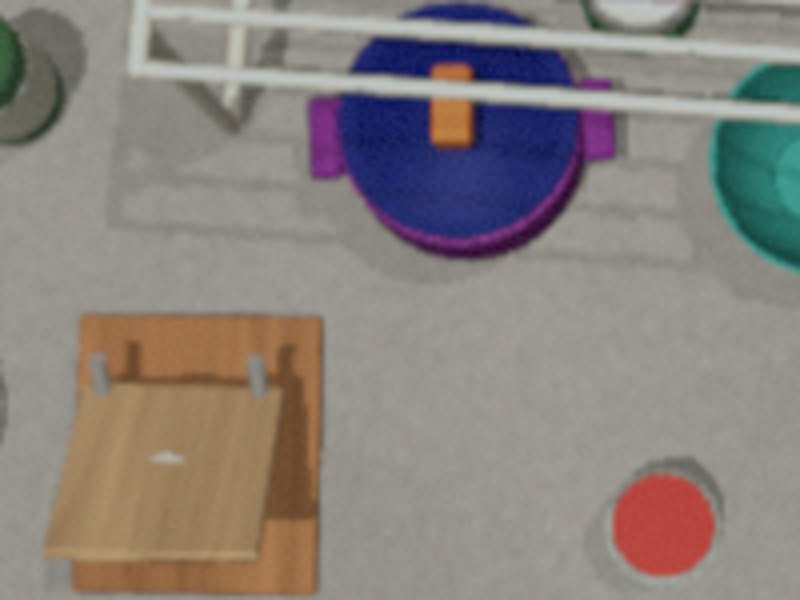

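View pics/scrop.png

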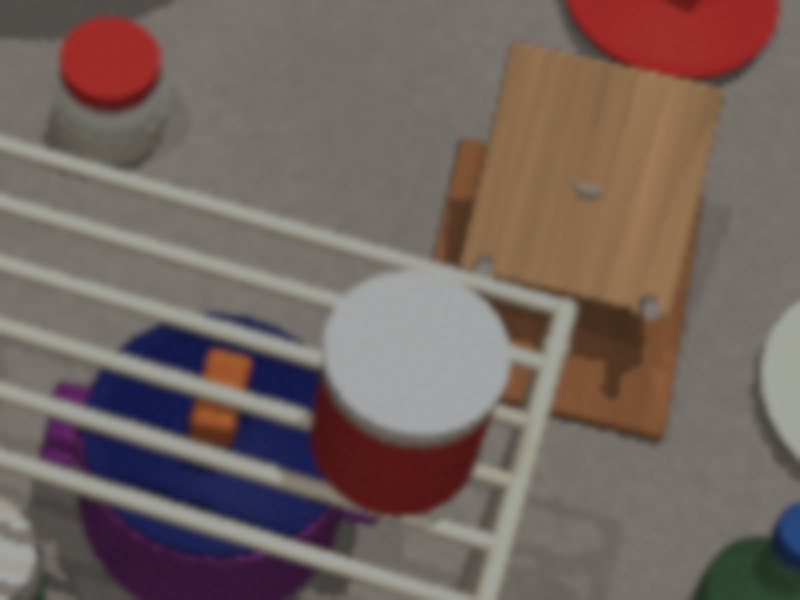

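The top crop shows the knob bar centred at crop (452,105), which is full-image pixel (283,176). The front wire crosses it from (140,70) to (800,112). The stand face corners are at crop (45,553), (258,556), (85,383) and (282,390). The scene crop shows the same face at (722,95), (512,45), (660,310) and (462,268). I'll triangulate these.

```bash
cat > cam.py <<'E'
from bench import robot
import numpy as np, cv2
def ray(n,px,T=None):
    c=robot.camera_info(n); f=240/np.tan(np.radians(c["vfov"])/2)
    K=np.array([[f,0,c["cx"]],[0,f,c["cy"]],[0,0,1]])
    u=cv2.undistortPoints(np.array([[px]],float),K,np.array([c["k1"],0,0,0]))[0,0]
    E=c["extrinsics"] if T is None else T@c["T_tool_cam"]
    return E[:3,3],E[:3,:3]@np.array([u[0],-u[1],-1])
def atz(n,px,z,T=None):
    o,d=ray(n,px,T); return o+d*(z-o[2])/d[2]
def tri(pt,ps):
    o1,d1=ray("top",pt);o2,d2=ray("scene",ps)
    s=np.linalg.lstsq(np.c_[d1,-d2],o2-o1,rcond=None)[0]
    a,b=o1+d1*s[0],o2+d2*s[1]; return (a+b)/2,np.linalg.norm(a-b)
T=lambda x,y:(170+x/4,150+y/4)
S=lambda x,y:(300+x/4,200+y/4)
E
python3 - <<'E'
from cam import *
np.set_printoptions(precision=4,suppress=True)
print("knob",atz("top",T(452.5,105),.1415), "ends",atz("top",T(453,64),.1415),atz("top",T(453,147),.1415))
print("knob scene far end(top near robot)",atz("scene",S(230,350),.1415))
print("wire",[atz("top",T(*p),.273) for p in((140,70),(452,88),(800,112))])
print("wire scene",[atz("scene",S(*p),.273) for p in((0,143),(572,305))])
print("lid l/r edge z.096",atz("top",T(340,112),.096),atz("top",T(580,115),.096))
print("foot",[atz("top",T(*p),.012) for p in((80,315),(322,318),(316,594),(72,590))])
for n,a,b in (("top-",(258,556),(512,45)),("top+",(45,553),(722,95)),("low-",(282,390),(462,268)),("low+",(85,383),(660,310))): print(n,*tri(T(*a),S(*b)))
print("mark",*tri(T(167,458),S(588,190)))
E
```

```text
knob [0.6258 0.1282 0.1415] ends [0.6491 0.1283 0.1415] [0.6021 0.1275 0.1415]
knob scene far end(top near robot) [0.6099 0.1286 0.1415]
wire [array([0.6181, 0.276 , 0.273 ]), array([0.6093, 0.1173, 0.273 ]), array([ 0.598 , -0.0577,  0.273 ])]
wire scene [array([0.6052, 0.0114, 0.273 ]), array([0.6195, 0.2801, 0.273 ])]
lid l/r edge z.096 [0.6302 0.1971 0.096 ] [0.6291 0.0585 0.096 ]
foot [array([0.5202, 0.3652, 0.012 ]), array([0.5193, 0.2167, 0.012 ]), array([0.3524, 0.2172, 0.012 ]), array([0.353 , 0.3657, 0.012 ])]
top- [0.3743 0.2335 0.1297] 0.00047127168703140816
top+ [0.3746 0.353  0.1283] 0.0015295671783519317
low- [0.4727 0.2345 0.0479] 0.00024390465218081993
low+ [0.4754 0.3481 0.0577] 0.0041407849474490045
mark [0.4301 0.293  0.0895] 0.0017643714489656212
```

Call:
arm_command(targets=[[0,0,0,0.055],[0,0,0,0.11],[0,0,0,0.165],[0,0,0,0.22],[0,0,0,0.275],[0,0,0,0.33],[0,0,0,0.385],[0,0,0,0.44]])

```text
time: 4.73
tool_pos: [0.1039, -0.2909, 0.4742]
ee_rot: [2.926, 0.038, 1.249]
wrist_force: [-0.3, 0.1, -0.0]
width: 0.094
finger_force: 0.0
```

Call:
arm_command(targets=[[0,0,0.07,0.055],[0,0,0.14,0.11],[0,0,0.21,0.165],[0,0,0.28,0.22],[0,0,0.35,0.275],[0,0,0.42,0.33],[0,0,0.46,0.38],[0,0,0.46,0.38]])

```text
time: 5.4
tool_pos: [0.1178, -0.2959, 0.6566]
ee_rot: [2.93, 0.076, 2.033]
wrist_force: [0.6, 0.1, -0.3]
width: 0.0939
finger_force: 0.0
```

```bash
cat >> st.py <<'E'
from scipy.spatial.transform import Rotation as Ro
R=Ro.from_euler('xyz',o["ee_rot"]).as_matrix(); print("row z",R[2].round(3),"zaxis",R[:,2].round(3),"xaxis",R[:,0].round(3),"tilt",np.degrees(np.arccos(-R[2,2])).round(1))
E
python3 st.py
```

```text
time 5.4
joint_positions [-1.6245 -0.0378  0.5167  0.4862  2.6532 -1.6629]
qvel [ 0.0224 -0.0185  0.0673 -0.0268  0.008   0.1308]
tool_pos [ 0.1178 -0.2959  0.6566]
ee_rot [2.9302 0.0762 2.0334]
row z [-0.076  0.209 -0.975] zaxis [ 0.221  0.027 -0.975] xaxis [-0.445  0.892 -0.076] tilt 12.9
```

Call:
arm_command(targets=[[-0.2,0.6,0.8,0],[-0.2,0.6,0.8,0],[-0.2,0.6,0.8,0]])

```text
time: 5.65
tool_pos: [0.1261, -0.2376, 0.6647]
ee_rot: [2.934, 0.107, 2.021]
wrist_force: [0.6, 0.4, 0.2]
width: 0.094
finger_force: 0.0
```

Call:
arm_command(targets=[[-0.2,0.6,0.8,0],[-0.2,0.6,0.8,0],[-0.2,0.6,0.8,0]])

```text
time: 5.9
tool_pos: [0.1465, -0.1869, 0.6752]
ee_rot: [2.937, 0.138, 2.014]
wrist_force: [0.5, -0.1, 0.4]
width: 0.0941
finger_force: 0.0
```

```bash
python3 st.py
```

```text
time 5.9
joint_positions [-1.5418 -0.2338  0.6173  0.5399  2.6542 -1.5067]
qvel [ 0.5615 -0.2054  0.0861 -0.0268 -0.0101  0.5464]
tool_pos [ 0.1465 -0.1869  0.6752]
ee_rot [2.9366 0.1385 2.0136]
row z [-0.138  0.202 -0.97 ] zaxis [ 0.242 -0.035 -0.97 ] xaxis [-0.424  0.895 -0.138] tilt 14.1
```

Call:
arm_command(targets=[[-0.2,0.5,0.8,0],[-0.2,0.5,0.8,0],[-0.2,0.5,0.8,0]])

```text
time: 6.15
tool_pos: [0.1729, -0.1413, 0.6928]
ee_rot: [2.935, 0.167, 2.007]
wrist_force: [1.1, -0.7, 0.2]
width: 0.0941
finger_force: 0.0
```

```bash
python3 st.py
```

```text
time 6.15
joint_positions [-1.3606 -0.2588  0.5718  0.5299  2.6539 -1.3229]
qvel [ 0.9809 -0.034  -0.1413 -0.1928 -0.0071  0.8034]
tool_pos [ 0.1729 -0.1413  0.6928]
ee_rot [2.9346 0.1672 2.0072]
row z [-0.166  0.203 -0.965] zaxis [ 0.255 -0.061 -0.965] xaxis [-0.417  0.894 -0.166] tilt 15.2
```

```bash
cat > kin.py <<'E'
import numpy as np
from scipy.optimize import least_squares
from scipy.spatial.transform import Rotation as Ro
E=lambda s,a:Ro.from_euler(s,a).as_matrix()
G=[.0,.0565]   # lateral before j4, after j4
lo=np.array([-3.1,-.76,.27,-1.08,.17,-2.57]);hi=np.array([3.1,2.03,2.55,4.22,2.65,2.57])
def fk(q,g=None):
    g=G if g is None else g
    R1=E('z',q[0]);A=R1@E('y',q[1]);B=A@E('y',q[2]);C=B@E('z',q[3]);D=C@E('y',q[4])
    p=np.array([0,0,.1523])+R1@[0,g[0],0]+A@[0,0,.4489]+B@[.1008,0,.4998]+C@[0,g[1],0]+D@[0,0,.3502]
    return p,D@E('z',np.pi/2+q[5])
def step(q0,p,R,c,n=3):   # weighted IK with joint bounds
    def f(q):
        P,r=fk(q); return np.r_[P-p,c*Ro.from_matrix(R@r.T).as_rotvec()]
    return least_squares(f,np.clip(q0,lo+1e-6,hi-1e-6),bounds=(lo,hi)).x
E
python3 - <<'E'
from kin import *
import kin
D=[([-1.4092,-.0087,.2738,-.0044,2.6543,-.1684],[.1037,-.2886,.7155],[2.9225,.0381,.3217]),
([-1.6245,-.0378,.5167,.4862,2.6532,-1.6629],[.1178,-.2959,.6566],[2.9302,.0762,2.0334]),
([-1.5418,-.2338,.6173,.5399,2.6542,-1.5067],[.1465,-.1869,.6752],[2.9366,.1385,2.0136]),
([-1.3606,-.2588,.5718,.5299,2.6539,-1.3229],[.1729,-.1413,.6928],[2.9346,.1672,2.0072])]
s=least_squares(lambda g:np.concatenate([fk(q,g)[0]-p for q,p,_ in D]),[0,.05]);print(s.x,s.fun.round(4))
kin.G=list(s.x)
for q,p,e in D: print((Ro.from_matrix(fk(q)[1].T@E('xyz',e)).as_rotvec()).round(4))
# model check: predict call results
for c in (.3,1,2,3):
  for i,sh in ((1,[-.1,.3,.4]),(2,[-.1,.25,.4])):
    q,p,e=D[i]; qn=step(q,np.array(p)+sh,E('xyz',e),c); P,R=fk(qn); print(c,i,qn.round(2),P.round(3),R[2].round(3))
E
```

```text
[0.05652824 0.00017673] [ 0.0001  0.      0.     -0.     -0.      0.     -0.     -0.      0.
  0.     -0.      0.    ]
[-0.0001 -0.     -0.    ]
[-0.      0.0001 -0.    ]
[0.     0.     0.0001]
[0. 0. 0.]
0.3 1 [ 0.46 -0.42  0.27 -0.4   2.55 -0.43] [0.063 0.01  0.811] [-0.225  0.63  -0.743]
0.3 2 [ 0.1  -0.42  0.27 -0.06  2.47 -0.44] [0.09  0.053 0.832] [-0.303  0.665 -0.682]
1 1 [ 0.6  -0.34  0.49 -0.35  2.65 -0.21] [0.11  0.075 0.726] [-0.121  0.322 -0.939]
1 2 [ 0.59 -0.25  0.4  -0.49  2.65 -0.34] [0.145 0.071 0.74 ] [-0.184  0.309 -0.933]
2 1 [ 0.41 -0.35  0.59 -0.16  2.65 -0.21] [0.124 0.088 0.697] [-0.088  0.239 -0.967]
2 2 [ 0.4  -0.28  0.51 -0.29  2.65 -0.34] [0.155 0.075 0.711] [-0.15   0.23  -0.961]
3 1 [ 0.39 -0.35  0.61 -0.13  2.65 -0.21] [0.127 0.089 0.692] [-0.082  0.223 -0.972]
3 2 [ 0.37 -0.28  0.53 -0.27  2.65 -0.34] [0.157 0.076 0.705] [-0.144  0.215 -0.966]
```

```bash
sed -i 's/^G=.*/G=[.0565,.0002]/' kin.py && cat >> kin.py <<'E'
def call(q,shift,turn,rows,c,rebase=False,mx=.0417):
    p0,R0=fk(q);pc=p0.copy();Rc=R0
    for _ in range(rows):
        d=p0+np.array(shift)-pc;n=np.linalg.norm(d);d=d*min(1,mx/max(n,1e-9))
        e=Ro.from_matrix((E('z',turn)@R0 if not rebase else Rc)@Rc.T).as_rotvec();m=np.linalg.norm(e);e=e*min(1,.125/max(m,1e-9))
        q=step(q,pc+d,Ro.from_rotvec(e).as_matrix()@Rc,c);pc,Rc=fk(q)
    return q
E
python3 - <<'E'
from kin import *
q1=np.array([-1.6245,-.0378,.5167,.4862,2.6532,-1.6629]);q2=np.array([-1.5418,-.2338,.6173,.5399,2.6542,-1.5067])
for rb in (0,1):
 for c in (.2,.4,.7,1,1.5):
  a=call(call(q1,[-.1,.3,.4],0,3,c,rb),[-.1,.3,.4],0,3,c,rb);b=call(q2,[-.1,.25,.4],0,3,c,rb)
  for q in(a,b): P,R=fk(q);print(rb,c,q.round(2),P.round(3),R[2].round(3))
print("obs [-1.54 -.23 .62 .54 2.65 -1.51] [.1465 -.187 .675] [-.138 .202] / [-1.36 -.26 .57 .53 2.65 -1.32] [.173 -.141 .693] [-.166 .203]")
E
```

```text
0 0.2 [-2.64 -0.18  0.27  1.85  2.65 -1.25] [ 0.112 -0.184  0.779] [-0.439  0.238 -0.866]
0 0.2 [-1.48 -0.27  0.45  0.55  2.65 -1.39] [ 0.156 -0.136  0.73 ] [-0.31   0.151 -0.939]
0 0.4 [-1.62 -0.24  0.56  0.6   2.65 -1.52] [ 0.141 -0.188  0.694] [-0.206  0.19  -0.96 ]
0 0.4 [-1.39 -0.27  0.55  0.54  2.65 -1.33] [ 0.171 -0.139  0.7  ] [-0.198  0.199 -0.96 ]
0 0.7 [-1.52 -0.23  0.64  0.52  2.65 -1.52] [ 0.148 -0.188  0.668] [-0.122  0.203 -0.972]
0 0.7 [-1.34 -0.26  0.59  0.51  2.65 -1.32] [ 0.175 -0.14   0.689] [-0.159  0.202 -0.966]
0 1 [-1.5  -0.23  0.66  0.51  2.65 -1.51] [ 0.15  -0.188  0.661] [-0.099  0.206 -0.973]
0 1 [-1.33 -0.26  0.59  0.51  2.65 -1.32] [ 0.176 -0.14   0.686] [-0.148  0.202 -0.968]
0 1.5 [-1.49 -0.23  0.67  0.5   2.65 -1.51] [ 0.151 -0.188  0.657] [-0.086  0.208 -0.974]
0 1.5 [-1.32 -0.26  0.6   0.5   2.65 -1.32] [ 0.176 -0.14   0.685] [-0.143  0.202 -0.969]
1 0.2 [-3.1  -0.18  0.27  2.36  2.63 -1.2 ] [ 0.09  -0.174  0.79 ] [-0.486  0.256 -0.835]
1 0.2 [-1.47 -0.27  0.39  0.47  2.65 -1.43] [ 0.146 -0.132  0.747] [-0.371  0.105 -0.923]
1 0.4 [-1.86 -0.24  0.44  0.82  2.65 -1.52] [ 0.129 -0.188  0.732] [-0.33   0.168 -0.929]
1 0.4 [-1.47 -0.27  0.5   0.58  2.65 -1.36] [ 0.162 -0.138  0.717] [-0.262  0.183 -0.948]
1 0.7 [-1.6  -0.24  0.58  0.58  2.65 -1.52] [ 0.141 -0.188  0.689] [-0.19   0.193 -0.963]
1 0.7 [-1.38 -0.27  0.56  0.53  2.65 -1.33] [ 0.17  -0.14   0.698] [-0.192  0.198 -0.961]
1 1 [-1.54 -0.24  0.63  0.53  2.65 -1.52] [ 0.146 -0.188  0.673] [-0.137  0.201 -0.97 ]
1 1 [-1.35 -0.26  0.58  0.52  2.65 -1.33] [ 0.173 -0.14   0.691] [-0.167  0.2   -0.965]
1 1.5 [-1.51 -0.24  0.66  0.51  2.65 -1.52] [ 0.149 -0.188  0.663] [-0.105  0.205 -0.973]
1 1.5 [-1.33 -0.26  0.59  0.51  2.65 -1.32] [ 0.175 -0.14   0.687] [-0.152  0.201 -0.968]
obs [-1.54 -.23 .62 .54 2.65 -1.51] [.1465 -.187 .675] [-.138 .202] / [-1.36 -.26 .57 .53 2.65 -1.32] [.173 -.141 .693] [-.166 .203]
```

```bash
cat > plan.py <<'E'
from kin import *
import sys
def ik(q0,p,R):
    best=None
    for k in range(3):
        g=np.array(q0,float)
        g[0]=np.clip(np.arctan2(p[1],p[0])+.1*k,-3,3)
        if k: g[1:3]=[.1,1.2];g[4]=2-.5*k
        q=step(g,p,R,1); P,r=fk(q)
        e=np.linalg.norm(P-p)+np.linalg.norm(r-R)
        if e<2e-3: return q
    return None
def search(q0,target,N,rng,zr=(.4,.75),dz=(0,1),rows=8):
    p0,R0=fk(q0);out=[]
    for _ in range(N):
        az=rng.uniform(-1.9,1.2);r=rng.uniform(.15,.8);z=rng.uniform(*zr);t=rng.uniform(-np.pi,np.pi)
        p=np.array([r*np.cos(az),r*np.sin(az),z]);R=E('z',t)@R0
        q=ik(q0,p,R)
        if q is None: continue
        if q[4]<2.3 and q[2]>.6 and rng.random()<.7: continue
        d=rng.normal(size=3);d/=np.linalg.norm(d)
        qn=call(q,.9*d*.5,0,rows,1,True)
        P,Rn=fk(qn)
        if not(np.hypot(P[0],P[1])>.12 and P[2]>.35): continue
        out.append((np.linalg.norm(Rn[2]-target),q,p,t,.45*d,qn))
    out.sort(key=lambda o:o[0]);return out
if __name__=="__main__":
    q=np.array([-1.3606,-.2588,.5718,.5299,2.6539,-1.3229]);T=np.array([-.643,0,-.766]);rng=np.random.default_rng(0)
    import time
    for st in range(5):
        t0=time.time();o=search(q,T,350,rng)
        for e,qs,p,t,d,qn in o[:2]: print(st,round(e,3),"from",p.round(3),"turn",round(np.degrees(t)),"q",qs.round(2),"push",d.round(2),"->",qn.round(2),fk(qn)[0].round(3),fk(qn)[1][2].round(3))
        q=o[0][-1];print(len(o),time.time()-t0,flush=True)
E
timeout 500 python3 plan.py
```

```text
0 0.491 from [-0.067 -0.23   0.683] turn -60 q [-2.49 -0.25  0.6   0.52  2.63 -1.41] push [0.13 0.31 0.3 ] -> [-1.46 -0.33  0.52 -0.01  2.65 -0.86] [ 0.071 -0.142  0.716] [-0.234  0.197 -0.952]
0 0.496 from [0.24  0.278 0.616] turn 157 q [ 0.47  0.03  0.58  0.48  2.6  -2.32] push [0.16 0.18 0.38] -> [ 0.54  0.21  0.27  0.6   2.63 -2.11] [0.265 0.338 0.65 ] [-0.221  0.174 -0.96 ]
56 62.3545401096344
1 0.435 from [ 0.234 -0.06   0.667] turn 100 q [-0.96 -0.32  0.72  0.56  2.56 -1.61] push [-0.35 -0.08  0.27] -> [-1.44 -0.3   0.65  0.76  2.65 -1.87] [ 0.187 -0.116  0.684] [-0.282  0.163 -0.945]
1 0.447 from [ 0.359 -0.679  0.408] turn 46 q [-1.23  0.44  0.56  0.17  1.87 -1.35] push [-0.09 -0.03  0.44] -> [-1.34  0.39  0.27  0.25  2.16 -1.36] [ 0.272 -0.612  0.576] [-0.288  0.214 -0.933]
62 59.643993616104126
2 0.378 from [0.333 0.523 0.58 ] turn 89 q [ 0.77  0.32  0.34  0.32  2.23 -1.68] push [0.45 0.02 0.06] -> [ 0.49  0.5   0.27  0.39  2.14 -1.94] [0.542 0.476 0.509] [-0.337  0.151 -0.929]
2 0.382 from [0.629 0.081 0.541] turn 45 q [-0.11  0.3   0.46  0.33  2.16 -1.81] push [0.02 0.29
[... 221 characters left out ...]
 -> [-1.43  0.5   0.27  0.54  2.24 -2.38] [ 0.288 -0.62   0.512] [-0.387  0.113 -0.915]
3 0.318 from [0.438 0.287 0.586] turn 13 q [ 0.22  0.19  0.5   0.55  2.35 -2.28] push [ 0.36 -0.01  0.27] -> [ 0.11  0.38  0.27  0.61  2.36 -2.32] [0.535 0.255 0.585] [-0.387  0.115 -0.915]
63 61.541693449020386
4 0.25 from [0.69  0.217 0.52 ] turn 35 q [ 0.13  0.35  0.47  0.21  1.95 -1.68] push [0.06 0.23 0.38] -> [ 0.32  0.36  0.27  0.15  2.03 -1.5 ] [0.626 0.317 0.607] [-0.456  0.119 -0.882]
4 0.252 from [0.559 0.041 0.659] turn 20 q [-0.16  0.21  0.29  0.27  2.26 -1.61] push [ 0.06 -0.31  0.32] -> [-0.58  0.19  0.27  0.5   2.3  -1.82] [ 0.519 -0.12   0.684] [-0.449  0.107 -0.887]
59 58.714704751968384
```

```bash
python3 - <<'E'
from kin import *
def callr(q,rows,c=1,mx=.0417,fixedR=False):
    p0,R0=fk(q);pc,Rc=p0.copy(),R0;tc=0
    for s in rows:
        d=p0+.5*np.array(s[:3])-pc;n=np.linalg.norm(d);d=d*min(1,mx/max(n,1e-9))
        dt=np.clip(np.radians(120)*s[3]-tc,-.125,.125);tc+=dt
        q=step(q,pc+d,E('z',dt)@Rc,c);pc,Rc=fk(q)
    return q
q0=np.array([-1.347,.087,1.371,0,1.684,-.103])
A=[[.04,-.12,.1,0],[.08,-.24,.2,0],[.12,-.36,.2,0],[.16,-.48,.2,0],[.2,-.6,.2,0],[.24,-.72,.2,0],[.24,-.72,.2,0],[.24,-.72,.2,0]]
B=[[-.02*i,.06*i,.06*i,0] for i in range(1,9)]
C=[[0,0,min(.5,.08*i),0] for i in range(1,9)]
D=[[0,0,.5,0]]*4; F=[[-.2,.6,.5,0]]*4
q=q0
for n,X in zip("ABCDF",(A,B,C,D,F)):
    q=callr(q,X);P,R=fk(q);print(n,q.round(3),P.round(4),Ro.from_matrix(R).as_euler('xyz').round(3))
print("""obs A [-1.3162  0.7982  0.2915  0.0023  2.0553 -0.0711] .2595 -.7694 .2574 | -3.138
B .1829 -.5402 .507 3.115; C [-1.4024  0.093   0.2751  0.0061  2.654  -0.1527] .1167 -.3426 .6816 3.023; D .1105 -.3247 .6944 2.987; F .1037 -.2886 .7155 2.923""")
E
```

```text
A [-1.316e+00  7.910e-01  2.700e-01  1.000e-03  2.064e+00 -7.100e-02] [ 0.2596 -0.7699  0.2735] [ 3.125 -0.     0.327]
B [-1.345e+00  2.940e-01  5.160e-01  2.000e-03  2.315e+00 -9.900e-02] [ 0.1831 -0.5403  0.5031] [ 3.125 -0.     0.327]
C [-1.363  0.287  0.27   0.014  2.516 -0.107] [ 0.1618 -0.4776  0.6046] [ 3.072 -0.     0.327]
D [-1.38   0.21   0.27   0.024  2.565 -0.115] [ 0.145  -0.4279  0.6396] [ 3.044 -0.     0.327]
F [-1.443 -0.014  0.391  0.044  2.65  -0.159] [ 0.1032 -0.3005  0.681 ] [3.025e+00 2.000e-03 3.270e-01]
obs A [-1.3162  0.7982  0.2915  0.0023  2.0553 -0.0711] .2595 -.7694 .2574 | -3.138
B .1829 -.5402 .507 3.115; C [-1.4024  0.093   0.2751  0.0061  2.654  -0.1527] .1167 -.3426 .6816 3.023; D .1105 -.3247 .6944 2.987; F .1037 -.2886 .7155 2.923
```

```bash
nproc && cat > plan2.py <<'E'
from kin import *
from plan import ik
from multiprocessing import Pool
import itertools,sys
AZ=-.7
def one(a):
    q0,z,yawrel,phi,rows,tgt=a
    R0=fk(q0)[1];yaw0=np.arctan2(R0[1,0],R0[0,0]);R=E('z',AZ+yawrel-yaw0)@R0
    best=None
    for r in np.arange(.85,.2,-.05):
        p=np.array([r*np.cos(AZ),r*np.sin(AZ),z]);q=ik(q0,p,R)
        if q is not None: best=(p,q);break
    if best is None: return None
    p,q=best;n=np.array([np.cos(phi)*np.cos(AZ),np.cos(phi)*np.sin(AZ),np.sin(phi)])
    qn=q
    for _ in range(rows//8): qn=call(qn,.5*n,0,8,1,True)
    P,Rn=fk(qn)
    return np.linalg.norm(Rn[2]-tgt),z,np.degrees(yawrel).round(),np.degrees(phi).round(),p.round(3),q.round(2),qn,P.round(3),Rn[2].round(3)
def best(q,tgt,rows=16,pool=None,zs=(.4,.55,.7),ys=np.radians(np.arange(-170,181,20)),ph=np.radians([-30,0,30,60,90,120])):
    o=[x for x in pool.map(one,[(q,z,y,f,rows,tgt) for z in zs for y in ys for f in ph],chunksize=4) if x]
    return sorted(o,key=lambda x:x[0])
if __name__=="__main__":
    q=np.array([-1.3606,-.2588,.5718,.5299,2.6539,-1.3229]);T=np.array([-.643,0,-.766])
    with Pool() as pool:
        for s in range(4):
            o=best(q,T,pool=pool)
            for x in o[:4]: print(s,*[v if not isinstance(v,np.ndarray) else v.round(3) for v in x],flush=True)
            q=o[0][6]
E
export OMP_NUM_THREADS=1; time timeout 570 python3 plan2.py
```

```text
4
0 0.3848207656256051 0.4 -170.0 30.0 [ 0.574 -0.483  0.4  ] [-0.89  0.57  0.38  0.29  2.09 -1.8 ] [-0.847  0.676  0.27   0.3    1.898 -1.749] [ 0.672 -0.527  0.39 ] [-0.342  0.182 -0.922]
0 0.3920564824622374 0.4 -150.0 30.0 [ 0.535 -0.451  0.4  ] [-0.91  0.51  0.47  0.32  2.15 -2.15] [-0.859  0.666  0.27   0.339  2.009 -2.073] [ 0.643 -0.498  0.391] [-0.317  0.132 -0.939]
0 0.3933042395905371 0.4 -170.0 0.0 [ 0.574 -0.483  0.4  ] [-0.89  0.57  0.38  0.29  2.09 -1.8 ] [-0.83   0.9    0.27   0.273  1.691 -1.801] [ 0.748 -0.595  0.209] [-0.331  0.177 -0.927]
0 0.39923627253642896 0.4 -170.0 60.0 [ 0.574 -0.483  0.4  ] [-0.89  0.57  0.38  0.29  2.09 -1.8 ] [-0.884  0.457  0.27   0.352  2.13  -1.697] [ 0.561 -0.433  0.538] [-0.329  0.189 -0.925]
1 0.19991172297820076 0.4 -150.0 30.0 [ 0.612 -0.515  0.4  ] [-0.94  0.66  0.27  0.43  2.05 -2.13] [-0.874  0.7    0.27   0.422  1.798 -2.095] [ 0.709 -0.54   0.394] [-0.499  0.102 -0.861]
1 0.21181227498723015 0.4 -150.0 60.0 [ 0.612 -0.515  0.4  ] [-0.94  0.66  0.27  0.43  2.05 -2.13] [-0.916  0.481  0.27   0.482  2.022 -2.02 ] [ 0.601 -0.449
[... 510 characters left out ...]
[-0.872  0.717  0.27   0.442  1.594 -2.123] [ 0.759 -0.584  0.413] [-0.641  0.024 -0.767]
2 0.031166415106683953 0.4 -150.0 0.0 [ 0.65  -0.548  0.4  ] [-0.95  0.59  0.43  0.46  1.79 -2.2 ] [-0.854  0.941  0.27   0.429  1.399 -2.203] [ 0.829 -0.647  0.225] [-0.627  0.023 -0.779]
2 0.034000419579630785 0.4 -150.0 60.0 [ 0.65  -0.548  0.4  ] [-0.95  0.59  0.43  0.46  1.79 -2.2 ] [-0.915  0.493  0.27   0.488  1.818 -2.05 ] [ 0.652 -0.493  0.57 ] [-0.638  0.033 -0.769]
2 0.03723637032053662 0.55 -150.0 30.0 [ 0.535 -0.451  0.55 ] [-1.01  0.35  0.45  0.51  2.01 -2.13] [-0.899  0.573  0.27   0.473  1.746 -2.076] [ 0.691 -0.526  0.517] [-0.637  0.037 -0.77 ]
real	9m30.030s
user	0m1.007s
sys	0m0.261s
```

Call:
arm_command(targets=[[0.056,-0.047,-0.037,0.053],[0.112,-0.094,-0.074,0.105],[0.168,-0.141,-0.111,0.158],[0.224,-0.188,-0.148,0.21],[0.28,-0.235,-0.185,0.263],[0.336,-0.282,-0.222,0.316],[0.392,-0.329,-0.259,0.368],[0.448,-0.376,-0.296,0.42]])

```text
time: 6.82
tool_pos: [0.3981, -0.3313, 0.5428]
ee_rot: [2.934, 0.165, 2.894]
wrist_force: [-0.1, -0.5, 0.8]
width: 0.094
finger_force: 0.0
```

Call:
arm_command(targets=[[0.056,-0.047,-0.037,0],[0.112,-0.094,-0.074,0],[0.168,-0.141,-0.111,0],[0.224,-0.188,-0.148,0],[0.28,-0.235,-0.185,0],[0.336,-0.282,-0.222,0],[0.392,-0.329,-0.259,0],[0.448,-0.376,-0.296,0]])

```text
time: 7.48
tool_pos: [0.5918, -0.4898, 0.3743]
ee_rot: [2.939, 0.181, 2.884]
wrist_force: [0.9, 0.6, 0.3]
width: 0.0943
finger_force: 0.0
```

Call:
arm_command(targets=[[0.66,-0.56,0.5,0],[0.66,-0.56,0.5,0],[0.66,-0.56,0.5,0],[0.66,-0.56,0.5,0],[0.66,-0.56,0.5,0],[0.66,-0.56,0.5,0],[0.66,-0.56,0.5,0],[0.66,-0.56,0.5,0]])

```text
time: 8.15
tool_pos: [0.6235, -0.4925, 0.3631]
ee_rot: [2.955, 0.219, 2.881]
wrist_force: [1.1, 1.0, -0.0]
width: 0.0944
finger_force: 0.0
```

```bash
python3 st.py; date
```

```text
time 8.15
joint_positions [-0.8618  0.6919  0.2747  0.3188  2.0792 -2.0228]
qvel [ 0.0248  0.034   0.0027 -0.0097 -0.034   0.0145]
tool_pos [ 0.6235 -0.4925  0.3631]
ee_rot [2.9546 0.2186 2.8809]
row z [-0.217  0.181 -0.959] zaxis [ 0.254  0.125 -0.959] xaxis [-0.943  0.252 -0.217] tilt 16.4
Mon Nov 30 05:24:31 UTC 2026
```

Call:
arm_command(targets=[[0.66,-0.56,0.55,0],[0.66,-0.56,0.55,0],[0.66,-0.56,0.55,0],[0.66,-0.56,0.55,0],[0.66,-0.56,0.55,0],[0.66,-0.56,0.55,0],[0.66,-0.56,0.55,0],[0.66,-0.56,0.55,0]])

```text
time: 8.82
tool_pos: [0.6473, -0.4934, 0.3564]
ee_rot: [2.965, 0.25, 2.875]
wrist_force: [0.4, -0.7, 0.3]
width: 0.0938
finger_force: 0.0
```

Call:
arm_command(targets=[[0.66,-0.56,0.55,0],[0.66,-0.56,0.55,0],[0.66,-0.56,0.55,0],[0.66,-0.56,0.55,0],[0.66,-0.56,0.55,0],[0.66,-0.56,0.55,0],[0.66,-0.56,0.55,0],[0.66,-0.56,0.55,0]])

```text
time: 9.48
tool_pos: [0.6678, -0.4959, 0.3525]
ee_rot: [2.976, 0.283, 2.869]
wrist_force: [-0.4, 0.8, 0.9]
width: 0.0943
finger_force: 0.0
```

Call:
arm_command(targets=[[0.66,-0.56,0.55,0],[0.66,-0.56,0.55,0],[0.66,-0.56,0.55,0],[0.66,-0.56,0.55,0],[0.66,-0.56,0.55,0],[0.66,-0.56,0.55,0],[0.66,-0.56,0.55,0],[0.66,-0.56,0.55,0]])

```text
time: 10.15
tool_pos: [0.6862, -0.4994, 0.3503]
ee_rot: [2.987, 0.316, 2.863]
wrist_force: [-0.2, 0.3, -0.6]
width: 0.0938
finger_force: 0.0
```

```bash
python3 st.py; date
```

```text
time 10.15
joint_positions [-0.8168  0.7179  0.2749  0.3161  1.9372 -1.9886]
qvel [ 0.0119  0.0096 -0.0002 -0.0056 -0.0137  0.0061]
tool_pos [ 0.6862 -0.4994  0.3503]
ee_rot [2.9866 0.3165 2.8633]
row z [-0.311  0.147 -0.939] zaxis [ 0.338  0.064 -0.939] xaxis [-0.914  0.261 -0.311] tilt 20.1
Mon Nov 30 05:24:52 UTC 2026
```

Call:
arm_command(targets=[[0.66,-0.56,0.55,0.06],[0.66,-0.56,0.55,0.06],[0.66,-0.56,0.55,0.06],[0.66,-0.56,0.55,0.06],[0.66,-0.56,0.55,0.06],[0.66,-0.56,0.55,0.06],[0.66,-0.56,0.55,0.06],[0.66,-0.56,0.55,0.06]])

```text
time: 10.82
tool_pos: [0.697, -0.4957, 0.345]
ee_rot: [3.001, 0.349, 2.984]
wrist_force: [0.4, 0.6, 0.2]
width: 0.0938
finger_force: 0.0
```

Call:
arm_command(targets=[[0.66,-0.56,0.55,0],[0.66,-0.56,0.55,0],[0.66,-0.56,0.55,0],[0.66,-0.56,0.55,0],[0.66,-0.56,0.55,0],[0.66,-0.56,0.55,0],[0.66,-0.56,0.55,0],[0.66,-0.56,0.55,0]])

```text
time: 11.48
tool_pos: [0.7125, -0.4995, 0.3459]
ee_rot: [3.016, 0.382, 2.979]
wrist_force: [-0.8, 0.2, 0.6]
width: 0.094
finger_force: 0.0
```

Call:
arm_command(targets=[[0.66,-0.56,0.55,0],[0.66,-0.56,0.55,0],[0.66,-0.56,0.55,0],[0.66,-0.56,0.55,0],[0.66,-0.56,0.55,0],[0.66,-0.56,0.55,0],[0.66,-0.56,0.55,0],[0.66,-0.56,0.55,0]])

```text
time: 12.15
tool_pos: [0.7269, -0.504, 0.3479]
ee_rot: [3.03, 0.416, 2.975]
wrist_force: [-0.0, 0.3, -0.5]
width: 0.0937
finger_force: 0.0
```

Call:
arm_command(targets=[[0.66,-0.56,0.55,0],[0.66,-0.56,0.55,0],[0.66,-0.56,0.55,0],[0.66,-0.56,0.55,0],[0.66,-0.56,0.55,0],[0.66,-0.56,0.55,0],[0.66,-0.56,0.55,0],[0.66,-0.56,0.55,0]])

```text
time: 12.82
tool_pos: [0.7405, -0.5093, 0.3508]
ee_rot: [3.045, 0.45, 2.971]
wrist_force: [-0.0, -1.1, 1.0]
width: 0.094
finger_force: 0.0
```

Call:
arm_command(targets=[[0.66,-0.56,0.55,0],[0.66,-0.56,0.55,0],[0.66,-0.56,0.55,0],[0.66,-0.56,0.55,0],[0.66,-0.56,0.55,0],[0.66,-0.56,0.55,0],[0.66,-0.56,0.55,0],[0.66,-0.56,0.55,0]])

```text
time: 13.48
tool_pos: [0.7532, -0.5152, 0.3542]
ee_rot: [3.06, 0.484, 2.967]
wrist_force: [0.7, -0.5, -0.3]
width: 0.0934
finger_force: 0.0
```

```bash
python3 st.py; date
```

```text
time 13.4833
joint_positions [-0.7919  0.7386  0.2749  0.3483  1.7574 -2.0788]
qvel [ 0.0051  0.0045 -0.0015 -0.0011 -0.007   0.0023]
tool_pos [ 0.7532 -0.5152  0.3542]
ee_rot [3.0599 0.4844 2.9674]
row z [-0.466  0.072 -0.882] zaxis [ 0.471 -0.    -0.882] xaxis [-0.872  0.153 -0.466] tilt 28.1
Mon Nov 30 05:25:27 UTC 2026
```

Call:
arm_command(targets=[[0.66,-0.56,0.55,0.06],[0.66,-0.56,0.55,0.06],[0.66,-0.56,0.55,0.06],[0.66,-0.56,0.55,0.06],[0.66,-0.56,0.55,0.06],[0.66,-0.56,0.55,0.06],[0.66,-0.56,0.55,0.06],[0.66,-0.56,0.55,0.06]])

```text
time: 14.15
tool_pos: [0.7593, -0.5112, 0.3533]
ee_rot: [3.079, 0.517, 3.09]
wrist_force: [0.6, -0.2, 0.1]
width: 0.0939
finger_force: 0.0
```

Call:
arm_command(targets=[[0.66,-0.56,0.55,0],[0.66,-0.56,0.55,0],[0.66,-0.56,0.55,0],[0.66,-0.56,0.55,0],[0.66,-0.56,0.55,0],[0.66,-0.56,0.55,0],[0.66,-0.56,0.55,0],[0.66,-0.56,0.55,0]])

```text
time: 14.82
tool_pos: [0.7718, -0.5157, 0.3585]
ee_rot: [3.098, 0.55, 3.088]
wrist_force: [-0.1, 0.2, -0.0]
width: 0.0937
finger_force: 0.0
```

Call:
arm_command(targets=[[0.66,-0.56,0.55,0],[0.66,-0.56,0.55,0],[0.66,-0.56,0.55,0],[0.66,-0.56,0.55,0],[0.66,-0.56,0.55,0],[0.66,-0.56,0.55,0],[0.66,-0.56,0.55,0],[0.66,-0.56,0.55,0]])

```text
time: 15.48
tool_pos: [0.7839, -0.5207, 0.3644]
ee_rot: [3.118, 0.583, 3.087]
wrist_force: [0.2, 0.1, 0.7]
width: 0.0941
finger_force: 0.0
```

Call:
arm_command(targets=[[0.66,-0.56,0.55,0],[0.66,-0.56,0.55,0],[0.66,-0.56,0.55,0],[0.66,-0.56,0.55,0],[0.66,-0.56,0.55,0],[0.66,-0.56,0.55,0],[0.66,-0.56,0.55,0],[0.66,-0.56,0.55,0]])

```text
time: 16.15
tool_pos: [0.7952, -0.5263, 0.3705]
ee_rot: [3.137, 0.616, 3.086]
wrist_force: [0.6, 0.7, -0.0]
width: 0.094
finger_force: 0.0
```

```bash
python3 st.py; date
```

```text
time 16.15
joint_positions [-0.7889  0.7475  0.2749  0.4017  1.6322 -2.1801]
qvel [ 0.0039  0.0009  0.0011 -0.002  -0.0037  0.0027]
tool_pos [ 0.7952 -0.5263  0.3705]
ee_rot [3.1375 0.6165 3.0864]
row z [-0.578  0.003 -0.816] zaxis [ 0.578 -0.028 -0.816] xaxis [-0.815  0.045 -0.578] tilt 35.3
Mon Nov 30 05:25:50 UTC 2026
```

Call:
arm_command(targets=[[-0.075,0.03,0.005,0.031],[-0.15,0.06,0.01,0.031],[-0.225,0.09,0.015,0.031],[-0.3,0.12,0.02,0.031],[-0.375,0.15,0.025,0.031],[-0.45,0.18,0.03,0.031],[-0.525,0.21,0.035,0.031],[-0.6,0.24,0.04,0.031]])

```text
time: 16.82
tool_pos: [0.4934, -0.405, 0.3909]
ee_rot: [3.139, 0.617, -3.131]
wrist_force: [0.2, -0.3, 1.2]
width: 0.0939
finger_force: 0.0
```

Call:
arm_command(targets=[[-0.013,0.08,0,0],[-0.025,0.16,0,0],[-0.038,0.24,0,0],[-0.05,0.32,0,0],[-0.063,0.4,0,0],[-0.075,0.48,0,0],[-0.088,0.56,0,0],[-0.1,0.64,0,0]])

```text
time: 17.48
tool_pos: [0.4441, -0.085, 0.3912]
ee_rot: [3.138, 0.619, -3.133]
wrist_force: [1.4, 1.0, 0.8]
width: 0.094
finger_force: 0.0
```

Call:
arm_command(targets=[[0.006,0.07,-0.02,0],[0.013,0.14,-0.04,0],[0.02,0.21,-0.06,0],[0.026,0.28,-0.08,0],[0.033,0.35,-0.1,0],[0.04,0.428,-0.12,0],[0.04,0.428,-0.12,0],[0.04,0.428,-0.12,0]])

```text
time: 18.15
tool_pos: [0.4639, 0.1315, 0.3295]
ee_rot: [3.138, 0.615, -3.122]
wrist_force: [-0.4, -0.1, -0.6]
width: 0.0936
finger_force: 0.0
```

```bash
python3 st.py; python3 - <<'E'
from cam import *
o=robot.get_obs()
cv2.imwrite("pics/w1.png",robot.snapshot("wrist")[:,:,::-1])
import pickle;pickle.dump(o,open("w1.pkl","wb"))
E
```

```text
time 18.15
joint_positions [ 0.2542 -0.5111  1.742  -0.1361  1.3108 -1.3426]
qvel [-0.1165 -0.0174 -0.0232 -0.0102  0.0017 -0.012 ]
tool_pos [0.4639 0.1315 0.3295]
ee_rot [ 3.1384  0.6146 -3.1224]
row z [-0.577  0.003 -0.817] zaxis [ 0.576  0.014 -0.817] xaxis [-0.817 -0.016 -0.577] tilt 35.2
```

View pics/w1.png

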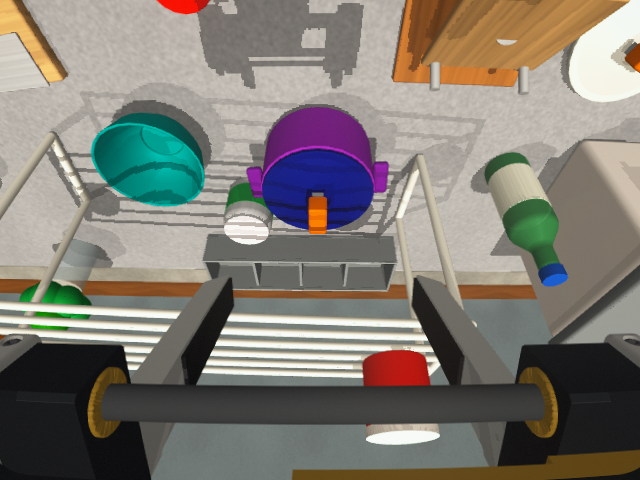

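The wrist view shows the orange bar in line between the fingers: far end at about row 233, near end at about row 197, columns 308–327. I'll compare that with the projected estimate.

```bash
python3 - <<'E'
from cam import *
import pickle
from scipy.spatial.transform import Rotation as Ro
o=pickle.load(open("w1.pkl","rb"));M=np.eye(4);M[:3,:3]=Ro.from_euler('xyz',o["ee_rot"]).as_matrix();M[:3,3]=o["tool_pos"]
c=robot.camera_info("wrist");f=240/np.tan(np.radians(c["vfov"])/2);W=np.linalg.inv(M@c["T_tool_cam"])
def pr(p):
    q=W@np.r_[p,1];u=np.array([q[0],-q[1]])/-q[2];u=u*(1+c["k1"]*u@u);return (u*f+[c["cx"],c["cy"]]).round(1)
for n,p in (("near top L",(.604,.139,.1415)),("near top R",(.604,.117,.1415)),("near bot",(.604,.128,.1175)),("far top L",(.648,.139,.1415)),("far top R",(.648,.117,.1415)),("wire",(.610,.128,.27)),("lid far",(.696,.128,.096)),("lid L",(.626,.198,.096)),("lid R",(.626,.058,.096)),("lid near",(.556,.128,.096)),
 ("pin stand seat",(.4365,.2925,.0972)),("pinA",(.4365+.0456-.006,.2925+.0465,.0972-.0382-.006))): print(n,pr(p))
# knob position by orange mask
im=cv2.imread("pics/w1.png");hsv=cv2.cvtColor(im,cv2.COLOR_BGR2HSV);m=cv2.inRange(hsv,(5,180,120),(18,255,255));m[:150]=0;m[260:]=0;m[:,:290]=0;m[:,345:]=0
ys,xs=np.where(m);print("orange",xs.min(),xs.max(),ys.min(),ys.max(),[ (r,xs[ys==r].min(),xs[ys==r].max(),im[r,317].tolist()) for r in range(ys.min(),ys.max()+1,4)])
E
```

```text
near top L [326.9 208. ]
near top R [307.4 207.8]
near bot [317.3 192.7]
far top L [325.9 232.5]
far top R [307.8 232.3]
wire [316.5 314.4]
lid far [316.7 228.6]
lid L [373.  193.7]
lid R [261.1 192.4]
lid near [317.8 148.1]
pin stand seat [505.2  45.5]
pinA [520.2  65.8]
orange 308 326 197 233 [(197, np.int64(310), np.int64(325), [16, 78, 182]), (201, np.int64(309), np.int64(326), [7, 78, 187]), (205, np.int64(309), np.int64(326), [1, 79, 193]), (209, np.int64(309), np.int64(326), [0, 100, 227]), (213, np.int64(308), np.int64(326), [0, 130, 250]), (217, np.int64(309), np.int64(326), [0, 113, 241]), (221, np.int64(309), np.int64(326), [0, 129, 250]), (225, np.int64(309), np.int64(326), [0, 128, 250]), (229, np.int64(309), np.int64(325), [3, 78, 187]), (233, np.int64(310), np.int64(324), [0, 107, 237])]
```

Call:
arm_command(targets=[[0.04,0,-0.046,0],[0.08,0,-0.092,0],[0.12,0,-0.139,0],[0.16,0,-0.185,0],[0.16,0,-0.185,0],[0.16,0,-0.185,0]])

```text
time: 18.7
tool_pos: [0.5454, 0.1242, 0.2367]
ee_rot: [3.139, 0.614, -3.137]
wrist_force: [-0.0, 0.3, 0.1]
width: 0.0943
finger_force: 0.0
```

```bash
python3 st.py
```

```text
time 18.7
joint_positions [ 0.1859 -0.3331  1.8103 -0.1159  1.0611 -1.3652]
qvel [ 0.0259 -0.0456 -0.0467 -0.0016 -0.0017  0.0026]
tool_pos [0.5454 0.1242 0.2367]
ee_rot [ 3.1386  0.6135 -3.1371]
row z [-0.576  0.002 -0.818] zaxis [ 0.576  0.006 -0.818] xaxis [-0.818 -0.004 -0.576] tilt 35.2
```

Call:
arm_command(targets=[[0.03,0.004,-0.042,0],[0.06,0.004,-0.084,0],[0.09,0.004,-0.126,0],[0.12,0.004,-0.168,0],[0.147,0.004,-0.206,0],[0.174,0.004,-0.244,0],[0.174,0.004,-0.244,0],[0.174,0.004,-0.244,0]])

```text
time: 19.37
tool_pos: [0.6328, 0.1281, 0.1176]
ee_rot: [3.138, 0.618, -3.134]
wrist_force: [-0.3, 0.2, -0.1]
width: 0.0937
finger_force: 0.0
```

```bash
python3 st.py;python3 - <<'E'
from cam import *
cv2.imwrite("pics/w2.png",robot.snapshot("wrist")[:,:,::-1])
E
```

```text
time 19.3667
joint_positions [ 0.1568 -0.0581  1.8276 -0.1194  0.7628 -1.3622]
qvel [ 0.0121 -0.0355 -0.0179  0.0023 -0.0058  0.001 ]
tool_pos [0.6328 0.1281 0.1176]
ee_rot [ 3.1376  0.6176 -3.1342]
row z [-0.579  0.003 -0.815] zaxis [ 0.579  0.008 -0.815] xaxis [-0.815 -0.006 -0.579] tilt 35.4
```

View pics/w2.png

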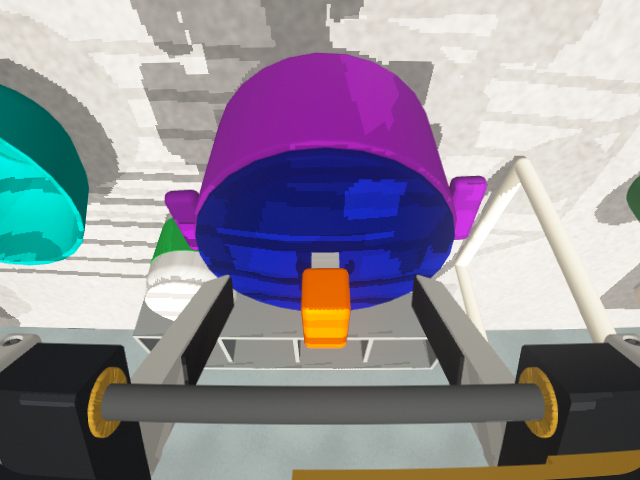

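The bar sits centred between the open fingers at (326,305), and the wires are clear of the gripper. Closing now.

Call:
arm_command(targets=[[0,0,-0.004,0],[0,0,-0.004,0],[0,0,-0.004,0],[0,0,-0.004,0],[0,0,-0.004,0],[0,0,-0.004,0],[0,0,-0.004,0],[0,0,-0.004,0]], claw=1)

```text
time: 20.08
tool_pos: [0.6322, 0.1297, 0.1141]
ee_rot: [3.138, 0.617, -3.132]
wrist_force: [-0.2, -0.2, 0.6]
width: 0.044
finger_force: 0.0
```

```bash
python3 st.py; date
```

```text
time 20.0833
joint_positions [ 0.1593 -0.0548  1.8316 -0.12    0.7566 -1.3613]
qvel [ 0.0005  0.0017 -0.0002  0.0006 -0.0011  0.0005]
tool_pos [0.6322 0.1297 0.1141]
ee_rot [ 3.1377  0.6166 -3.1316]
row z [-0.578  0.003 -0.816] zaxis [ 0.578  0.01  -0.816] xaxis [-0.816 -0.008 -0.578] tilt 35.3
Mon Nov 30 05:27:30 UTC 2026
```

Still closing. I'll let the fingers finish before lifting.

Call:
arm_command(targets=[[0,-0.003,0,0],[0,-0.003,0,0],[0,-0.003,0,0],[0,-0.003,0,0],[0,-0.003,0,0],[0,-0.003,0,0]])

```text
time: 20.58
tool_pos: [0.6322, 0.1282, 0.114]
ee_rot: [3.138, 0.617, -3.132]
wrist_force: [0.3, 0.3, -0.7]
width: 0.022
finger_force: 30.0
```

Call:
arm_command(targets=[[0,0,0.01,0],[0,0,0.02,0],[0,0,0.03,0],[0,0,0.04,0],[0,0,0.045,0],[0,0,0.045,0],[0,0,0.045,0]])

```text
time: 21.17
tool_pos: [0.6323, 0.1281, 0.1369]
ee_rot: [3.138, 0.617, -3.132]
wrist_force: [-0.5, 0.5, -3.0]
width: 0.0218
finger_force: 30.0
```

```bash
python3 st.py; date
```

```text
time 21.1667
joint_positions [ 0.1558 -0.0767  1.804  -0.1115  0.805  -1.3739]
qvel [-0.0008  0.0067  0.0112 -0.0013  0.0007  0.0007]
tool_pos [0.6323 0.1281 0.1369]
ee_rot [ 3.1375  0.617  -3.132 ]
row z [-0.579  0.003 -0.816] zaxis [ 0.579  0.01  -0.816] xaxis [-0.816 -0.008 -0.579] tilt 35.4
Mon Nov 30 05:27:40 UTC 2026
```

Call:
arm_command(targets=[[-0.06,0,0.01,0],[-0.12,0,0.03,0],[-0.18,0,0.06,0],[-0.25,0,0.1,0],[-0.32,0,0.14,0],[-0.39,0,0.17,0],[-0.46,0,0.2,0]])

```text
time: 21.75
tool_pos: [0.4004, 0.1277, 0.2372]
ee_rot: [3.137, 0.617, -3.133]
wrist_force: [0.4, 1.5, -3.0]
width: 0.0219
finger_force: 30.0
```

Call:
arm_command(targets=[[-0.02,-0.036,0.055,0],[-0.04,-0.071,0.11,0],[-0.06,-0.107,0.165,0],[-0.08,-0.142,0.22,0],[-0.08,-0.142,0.22,0]])

```text
time: 22.17
tool_pos: [0.3763, 0.0584, 0.3588]
ee_rot: [-3.14, 0.617, -3.137]
wrist_force: [0.9, -1.0, -1.2]
width: 0.0217
finger_force: 30.0
```

```bash
python3 st.py; date
```

```text
time 22.1667
joint_positions [ 0.0081 -0.7569  1.7979 -0.0037  1.4834 -1.5679]
qvel [ 0.0705  0.0019  0.1081 -0.003  -0.0453  0.096 ]
tool_pos [0.3763 0.0584 0.3588]
ee_rot [-3.1398  0.6172 -3.1366]
row z [-0.579 -0.001 -0.815] zaxis [ 0.579  0.001 -0.815] xaxis [-0.815 -0.004 -0.579] tilt 35.4
Mon Nov 30 05:29:54 UTC 2026
```

Call:
arm_command(targets=[[-0.9,0,-0.28,0],[-0.9,0,-0.28,0],[-0.9,0,-0.28,0],[-0.9,0,-0.28,0],[-0.9,0,-0.28,0],[-0.9,0,-0.28,0],[-0.9,0,-0.28,0],[-0.9,0,-0.28,0]])

```text
time: 22.83
tool_pos: [0.2221, 0.1861, 0.3205]
ee_rot: [-3.12, 0.597, -3.13]
wrist_force: [0.3, 1.2, -3.0]
width: 0.0217
finger_force: 30.0
```

Call:
arm_command(targets=[[-0.9,0,-0.28,0],[-0.9,0,-0.28,0],[-0.9,0,-0.28,0],[-0.9,0,-0.28,0],[-0.9,0,-0.28,0],[-0.9,0,-0.28,0],[-0.9,0,-0.28,0],[-0.9,0,-0.28,0]])

```text
time: 23.5
tool_pos: [-0.0634, 0.1869, 0.2318]
ee_rot: [-3.122, 0.595, -3.129]
wrist_force: [1.2, 1.9, -2.3]
width: 0.0218
finger_force: 30.0
```

```bash
python3 st.py; date
```

```text
time 23.5
joint_positions [ 2.3315 -0.4386  1.8834 -0.4762  2.0902  0.5973]
qvel [ 1.1944  0.9909 -0.3081  0.5979 -0.0504  1.5672]
tool_pos [-0.0634  0.1869  0.2318]
ee_rot [-3.1223  0.5954 -3.1288]
row z [-0.561 -0.016 -0.828] zaxis [ 0.561 -0.012 -0.828] xaxis [-0.828 -0.011 -0.561] tilt 34.1
Mon Nov 30 05:30:07 UTC 2026
```

Call:
arm_command(targets=[[0.07,0.02,0.022,0],[0.14,0.04,0.045,0],[0.21,0.06,0.068,0],[0.28,0.07,0.09,0],[0.35,0.07,0.113,0],[0.42,0.07,0.135,0],[0.49,0.05,0.158,0],[0.56,0.02,0.18,0]])

```text
time: 24.17
tool_pos: [0.2157, 0.2, 0.3213]
ee_rot: [-3.12, 0.597, -3.129]
wrist_force: [1.1, 0.4, -3.3]
width: 0.0216
finger_force: 30.0
```

```bash
python3 st.py; date
```

```text
time 24.1667
joint_positions [ 1.2021 -0.7232  1.8534 -0.5687  1.7532 -0.555 ]
qvel [-1.9647 -0.3155 -0.0959  0.4704 -0.6363 -1.7275]
tool_pos [0.2157 0.2    0.3213]
ee_rot [-3.1201  0.5969 -3.1288]
row z [-0.562 -0.018 -0.827] zaxis [ 0.562 -0.014 -0.827] xaxis [-0.827 -0.011 -0.562] tilt 34.2
Mon Nov 30 05:30:29 UTC 2026
```

Call:
arm_command(targets=[[0.062,-0.048,0.01,0],[0.124,-0.096,0.02,0],[0.186,-0.144,0.03,0],[0.248,-0.192,0.04,0],[0.31,-0.24,0.05,0],[0.37,-0.287,0.06,0],[0.36,-0.287,0.06,0]])

```text
time: 24.75
tool_pos: [0.3883, 0.0633, 0.3491]
ee_rot: [-3.12, 0.595, -3.131]
wrist_force: [0.6, 1.8, -3.4]
width: 0.022
finger_force: 30.0
```

Call:
arm_command(targets=[[-0.2,0,-0.06,0],[-0.2,0,-0.06,0],[-0.2,0,-0.06,0],[-0.2,0,-0.06,0],[-0.2,0,-0.06,0],[-0.2,0,-0.06,0],[-0.2,0,-0.06,0],[-0.2,0,-0.06,0]])

```text
time: 25.42
tool_pos: [0.335, 0.1003, 0.3376]
ee_rot: [-3.097, 0.564, -3.131]
wrist_force: [0.4, 0.2, -2.4]
width: 0.0218
finger_force: 30.0
```

```bash
python3 st.py; date
```

```text
time 25.4167
joint_positions [ 0.3498 -0.756   1.8202 -0.222   1.5536 -1.2742]
qvel [ 0.0069  0.0015 -0.0051 -0.007   0.0034  0.0134]
tool_pos [0.335  0.1003 0.3376]
ee_rot [-3.0966  0.5636 -3.1313]
row z [-0.534 -0.038 -0.844] zaxis [ 0.534 -0.039 -0.844] xaxis [-0.845 -0.009 -0.534] tilt 32.4
Mon Nov 30 05:30:42 UTC 2026
```

Call:
arm_command(targets=[[-0.06,-0.2,-0.04,0],[-0.06,-0.24,-0.04,0],[-0.1,-0.26,-0.05,0],[-0.14,-0.28,-0.06,0],[-0.18,-0.28,-0.06,0],[-0.2,-0.26,-0.06,0],[-0.2,-0.26,-0.06,0],[-0.2,-0.26,-0.06,0]])

```text
time: 26.08
tool_pos: [0.3573, -0.0302, 0.3456]
ee_rot: [-3.1, 0.526, -3.136]
wrist_force: [-0.6, 0.9, -1.7]
width: 0.0218
finger_force: 30.0
```

Call:
arm_command(targets=[[-0.2,-0.02,-0.06,0],[-0.2,-0.02,-0.06,0],[-0.2,-0.02,-0.06,0],[-0.2,-0.02,-0.06,0],[-0.2,-0.02,-0.06,0],[-0.2,-0.02,-0.06,0],[-0.2,-0.02,-0.06,0],[-0.2,-0.02,-0.06,0]])

```text
time: 26.75
tool_pos: [0.3372, -0.0622, 0.3438]
ee_rot: [-3.112, 0.489, -3.136]
wrist_force: [-0.0, 0.4, -1.8]
width: 0.0221
finger_force: 30.0
```

```bash
python3 st.py; date
```

```text
time 26.75
joint_positions [-0.6165 -0.7559  1.7798  0.2544  1.6894 -2.1003]
qvel [-0.0651 -0.0022 -0.0016  0.0353  0.0167 -0.0579]
tool_pos [ 0.3372 -0.0622  0.3438]
ee_rot [-3.1123  0.4891 -3.1358]
row z [-0.47  -0.026 -0.882] zaxis [ 0.47  -0.027 -0.882] xaxis [-0.883 -0.005 -0.47 ] tilt 28.1
Mon Nov 30 05:30:58 UTC 2026
```

Call:
arm_command(targets=[[-0.16,0.1,-0.06,0],[-0.16,0.1,-0.06,0],[-0.16,0.1,-0.06,0],[-0.16,0.1,-0.06,0],[-0.16,0.1,-0.06,0],[-0.16,0.1,-0.06,0],[-0.16,0.1,-0.06,0],[-0.16,0.1,-0.06,0]])

```text
time: 27.42
tool_pos: [0.3321, -0.0155, 0.3398]
ee_rot: [-3.114, 0.45, -3.137]
wrist_force: [0.3, -0.4, -3.6]
width: 0.0216
finger_force: 30.0
```

Call:
arm_command(targets=[[-0.17,0.1,-0.06,0],[-0.17,0.1,-0.06,0],[-0.17,0.1,-0.06,0],[-0.17,0.1,-0.06,0],[-0.17,0.1,-0.06,0],[-0.17,0.1,-0.06,0],[-0.17,0.1,-0.06,0],[-0.17,0.1,-0.06,0]])

```text
time: 28.08
tool_pos: [0.3057, 0.0604, 0.3317]
ee_rot: [-3.1, 0.414, -3.139]
wrist_force: [0.4, -0.5, -3.6]
width: 0.0217
finger_force: 30.0
```

```bash
python3 st.py; date
```

```text
time 28.0833
joint_positions [ 0.1071 -0.7558  1.7815 -0.0843  1.707  -1.4867]
qvel [ 0.0331  0.0009 -0.0006 -0.0224  0.0005  0.0399]
tool_pos [0.3057 0.0604 0.3317]
ee_rot [-3.0998  0.4144 -3.1386]
row z [-0.403 -0.038 -0.915] zaxis [ 0.402 -0.041 -0.915] xaxis [-0.915 -0.003 -0.403] tilt 23.9
Mon Nov 30 05:31:17 UTC 2026
```

Call:
arm_command(targets=[[-0.1,-0.2,-0.05,0],[-0.1,-0.2,-0.05,0],[-0.14,-0.2,-0.05,0],[-0.16,-0.2,-0.06,0],[-0.18,-0.2,-0.06,0],[-0.18,-0.2,-0.06,0],[-0.18,-0.2,-0.06,0],[-0.18,-0.2,-0.06,0]])

```text
time: 28.75
tool_pos: [0.3011, -0.0591, 0.3326]
ee_rot: [-3.109, 0.377, 3.14]
wrist_force: [1.2, 0.1, -1.8]
width: 0.0219
finger_force: 30.0
```

Call:
arm_command(targets=[[-0.18,0.03,-0.06,0],[-0.18,0.03,-0.06,0],[-0.18,0.03,-0.06,0],[-0.18,0.03,-0.06,0],[-0.18,0.03,-0.06,0],[-0.18,0.03,-0.06,0],[-0.18,0.03,-0.06,0],[-0.18,0.03,-0.06,0]])

```text
time: 29.42
tool_pos: [0.2832, -0.0691, 0.3302]
ee_rot: [-3.123, 0.34, -3.14]
wrist_force: [0.0, -0.1, -2.2]
width: 0.0221
finger_force: 30.0
```

Call:
arm_command(targets=[[-0.18,0.05,-0.06,0],[-0.18,0.05,-0.06,0],[-0.18,0.05,-0.06,0],[-0.18,0.05,-0.06,0],[-0.18,0.05,-0.06,0],[-0.18,0.05,-0.06,0],[-0.18,0.05,-0.06,0],[-0.18,0.05,-0.06,0]])

```text
time: 30.08
tool_pos: [0.2638, -0.0786, 0.3291]
ee_rot: [-3.14, 0.305, -3.141]
wrist_force: [0.8, 0.3, -2.8]
width: 0.0218
finger_force: 30.0
```

```bash
python3 st.py; date
```

```text
time 30.0833
joint_positions [-0.7826 -0.7559  1.7582  0.2249  1.9105 -2.2538]
qvel [-0.0225 -0.0013  0.0009  0.0051  0.0071 -0.0217]
tool_pos [ 0.2638 -0.0786  0.3291]
ee_rot [-3.1396  0.3047 -3.1413]
row z [-0.3   -0.002 -0.954] zaxis [ 0.3   -0.002 -0.954] xaxis [-0.954 -0.    -0.3  ] tilt 17.5
Mon Nov 30 05:31:36 UTC 2026
```

Call:
arm_command(targets=[[0.02,0.07,-0.04,0],[0.02,0.14,-0.08,0],[0.02,0.2,-0.12,0],[0,0.25,-0.14,0],[-0.04,0.25,-0.15,0],[-0.08,0.25,-0.16,0],[-0.12,0.25,-0.16,0],[-0.16,0.25,-0.16,0]])

```text
time: 30.75
tool_pos: [0.2695, 0.0761, 0.2667]
ee_rot: [-3.125, 0.268, -3.139]
wrist_force: [-0.1, -0.0, -2.6]
width: 0.0218
finger_force: 30.0
```

Call:
arm_command(targets=[[-0.2,0,-0.03,0],[-0.2,0,-0.03,0],[-0.2,0,-0.03,0],[-0.2,0,-0.03,0],[-0.2,0,-0.03,0],[-0.2,0,-0.03,0],[-0.2,0,-0.03,0],[-0.2,0,-0.03,0]])

```text
time: 31.42
tool_pos: [0.2178, 0.1239, 0.2699]
ee_rot: [-3.098, 0.242, 3.141]
wrist_force: [0.0, 0.2, -3.4]
width: 0.022
finger_force: 30.0
```

```bash
python3 st.py; date
```

```text
time 31.4167
joint_positions [ 0.508  -0.7559  1.8686 -0.1611  1.8346 -1.1143]
qvel [ 0.0304 -0.0009  0.0022 -0.0135  0.0057  0.0393]
tool_pos [0.2178 0.1239 0.2699]
ee_rot [-3.0976  0.2417  3.1411]
row z [-0.239 -0.043 -0.97 ] zaxis [ 0.239 -0.044 -0.97 ] xaxis [-0.971  0.    -0.239] tilt 14.1
Mon Nov 30 05:31:57 UTC 2026
```

Call:
arm_command(targets=[[0.04,-0.08,0,0],[0.06,-0.16,0,0],[0.06,-0.24,0,0],[0.04,-0.32,0,0],[0,-0.34,-0.02,0],[-0.06,-0.34,-0.02,0],[-0.1,-0.34,-0.02,0],[-0.12,-0.34,-0.03,0]])

```text
time: 32.08
tool_pos: [0.2556, -0.057, 0.2813]
ee_rot: [-3.105, 0.205, 3.134]
wrist_force: [-0.1, 0.5, -2.2]
width: 0.0213
finger_force: 30.0
```

Call:
arm_command(targets=[[-0.18,0.06,-0.04,0],[-0.18,0.06,-0.04,0],[-0.18,0.06,-0.04,0],[-0.18,0.06,-0.04,0],[-0.18,0.06,-0.04,0],[-0.18,0.06,-0.04,0],[-0.18,0.06,-0.04,0],[-0.18,0.06,-0.04,0]])

```text
time: 32.75
tool_pos: [0.2443, -0.0352, 0.2844]
ee_rot: [-3.111, 0.166, 3.139]
wrist_force: [0.1, -0.3, -3.4]
width: 0.0217
finger_force: 30.0
```

```bash
python3 st.py; date
```

```text
time 32.75
joint_positions [-0.4356 -0.7559  1.8278  0.0441  1.9053 -1.9835]
qvel [ 0.0139  0.0001 -0.0003 -0.0051  0.0002  0.0193]
tool_pos [ 0.2443 -0.0352  0.2844]
ee_rot [-3.1109  0.1664  3.1391]
row z [-0.166 -0.03  -0.986] zaxis [ 0.166 -0.031 -0.986] xaxis [-0.986  0.002 -0.166] tilt 9.7
Mon Nov 30 05:32:11 UTC 2026
```

Call:
arm_command(targets=[[-0.18,0.0,-0.04,0],[-0.18,0.0,-0.04,0],[-0.18,0.0,-0.04,0],[-0.18,0.0,-0.04,0],[-0.18,0.0,-0.04,0],[-0.18,0.0,-0.04,0],[-0.18,0.0,-0.04,0],[-0.18,0.0,-0.04,0]])

```text
time: 33.42
tool_pos: [0.2258, -0.0532, 0.2871]
ee_rot: [-3.12, 0.129, 3.137]
wrist_force: [-0.0, 0.4, -2.6]
width: 0.0221
finger_force: 30.0
```

Call:
arm_command(targets=[[-0.18,0.07,-0.04,0],[-0.18,0.07,-0.04,0],[-0.18,0.07,-0.04,0],[-0.18,0.07,-0.04,0],[-0.18,0.07,-0.04,0],[-0.18,0.07,-0.04,0],[-0.18,0.07,-0.04,0],[-0.18,0.07,-0.04,0]])

```text
time: 34.08
tool_pos: [0.2147, -0.0283, 0.2927]
ee_rot: [-3.125, 0.091, 3.136]
wrist_force: [-0.4, -0.5, -2.6]
width: 0.0217
finger_force: 30.0
```

```bash
python3 st.py; date
```

```text
time 34.0833
joint_positions [-0.4331 -0.7558  1.8034  0.0246  2.004  -1.9865]
qvel [ 0.0284  0.0007 -0.0003 -0.0036  0.0007  0.0267]
tool_pos [ 0.2147 -0.0283  0.2927]
ee_rot [-3.1247  0.091   3.1363]
row z [-0.091 -0.017 -0.996] zaxis [ 0.091 -0.017 -0.996] xaxis [-0.996  0.005 -0.091] tilt 5.3
Mon Nov 30 05:32:24 UTC 2026
```

Call:
arm_command(targets=[[-0.18,0.02,-0.05,0],[-0.18,0.02,-0.05,0],[-0.18,0.02,-0.05,0],[-0.18,0.02,-0.05,0],[-0.18,0.02,-0.05,0],[-0.18,0.02,-0.05,0],[-0.18,0.02,-0.05,0],[-0.18,0.02,-0.05,0]])

```text
time: 34.75
tool_pos: [0.201, -0.0284, 0.293]
ee_rot: [-3.129, 0.054, 3.136]
wrist_force: [-0.4, 0.6, -1.5]
width: 0.0218
finger_force: 30.0
```

Call:
arm_command(targets=[[-0.18,0.06,-0.05,0],[-0.18,0.06,-0.05,0],[-0.18,0.06,-0.05,0],[-0.18,0.06,-0.05,0],[-0.18,0.06,-0.05,0],[-0.18,0.06,-0.05,0],[-0.18,0.06,-0.05,0],[-0.18,0.06,-0.05,0]])

```text
time: 35.42
tool_pos: [0.1888, 0.0055, 0.2936]
ee_rot: [-3.127, 0.016, 3.135]
wrist_force: [-0.0, 0.2, -3.9]
width: 0.0221
finger_force: 30.0
```

```bash
python3 st.py; date
```

```text
time 35.4167
joint_positions [-0.2558 -0.7558  1.7986 -0.0113  2.0794 -1.8256]
qvel [ 0.0381  0.0017 -0.0005 -0.0043 -0.0005  0.0424]
tool_pos [0.1888 0.0055 0.2936]
ee_rot [-3.1272  0.0164  3.1351]
row z [-0.016 -0.014 -1.   ] zaxis [ 0.016 -0.014 -1.   ] xaxis [-1.     0.006 -0.016] tilt 1.2
Mon Nov 30 05:32:38 UTC 2026
```

Call:
arm_command(targets=[[-0.18,0.06,-0.05,0],[-0.18,0.06,-0.05,0],[-0.18,0.06,-0.05,0],[-0.18,0.06,-0.05,0],[-0.18,0.06,-0.05,0],[-0.18,0.06,-0.05,0],[-0.18,0.06,-0.05,0],[-0.18,0.06,-0.05,0]])

```text
time: 36.08
tool_pos: [0.1632, 0.0624, 0.2914]
ee_rot: [-3.113, -0.017, 3.134]
wrist_force: [-0.4, 0.3, -2.4]
width: 0.022
finger_force: 30.0
```

Call:
arm_command(targets=[[-0.16,0.04,-0.05,0],[-0.16,0.04,-0.05,0],[-0.16,0.04,-0.05,0],[-0.16,0.04,-0.05,0],[-0.16,0.04,-0.05,0],[-0.16,0.04,-0.05,0]])

```text
time: 36.58
tool_pos: [0.1157, 0.1157, 0.2804]
ee_rot: [-3.086, -0.042, 3.134]
wrist_force: [0.1, -0.6, -3.9]
width: 0.0218
finger_force: 30.0
```

Call:
arm_command(targets=[[0.08,0.0,0,0],[0.16,0.0,0,0],[0.23,0.03,0,0],[0.29,0.08,0,0],[0.35,0.13,0,0],[0.41,0.18,0,0],[0.47,0.23,0,0],[0.53,0.28,0,0]])

```text
time: 37.25
tool_pos: [0.3831, 0.2556, 0.2796]
ee_rot: [-3.085, -0.043, 3.131]
wrist_force: [-0.6, -0.5, -2.2]
width: 0.022
finger_force: 30.0
```

```bash
python3 st.py; date
```

```text
time 37.25
joint_positions [ 0.4872 -0.0628  1.3785 -0.0302  1.8904 -1.0825]
qvel [ 0.212   1.0438 -0.9647  0.0101 -0.0876  0.2175]
tool_pos [0.3831 0.2556 0.2796]
ee_rot [-3.0855 -0.0431  3.1307]
row z [ 0.043 -0.056 -0.998] zaxis [-0.044 -0.056 -0.998] xaxis [-0.999  0.011  0.043] tilt 4.1
Mon Nov 30 05:33:08 UTC 2026
```

Call:
arm_command(targets=[[0.06,0.025,-0.02,0],[0.12,0.05,-0.07,0],[0.18,0.075,-0.12,0],[0.204,0.075,-0.16,0],[0.204,0.075,-0.16,0],[0.204,0.075,-0.16,0]])

```text
time: 37.75
tool_pos: [0.4828, 0.2913, 0.1977]
ee_rot: [-3.083, -0.048, 3.13]
wrist_force: [-0.3, -0.2, -2.9]
width: 0.0218
finger_force: 30.0
```

```bash
python3 st.py; python3 - <<'E'
from cam import *
s=robot.snapshot("scene")[:,:,::-1];w=robot.snapshot("wrist")[:,:,::-1]
a=cv2.resize(s[170:350,330:510],(400,400),interpolation=cv2.INTER_CUBIC);b=cv2.resize(w,(400,300));b=np.vstack([b,np.zeros((100,400,3),np.uint8)])
cv2.imwrite("pics/c3.png",np.hstack([a,b]))
E
```

```text
time 37.75
joint_positions [ 0.4611  0.176   1.289  -0.0305  1.7458 -1.1042]
qvel [ 0.0183 -0.0686 -0.0385  0.0065  0.0099  0.0049]
tool_pos [0.4828 0.2913 0.1977]
ee_rot [-3.0834 -0.0481  3.1305]
row z [ 0.048 -0.058 -0.997] zaxis [-0.049 -0.058 -0.997] xaxis [-0.999  0.011  0.048] tilt 4.3
```

View pics/c3.png

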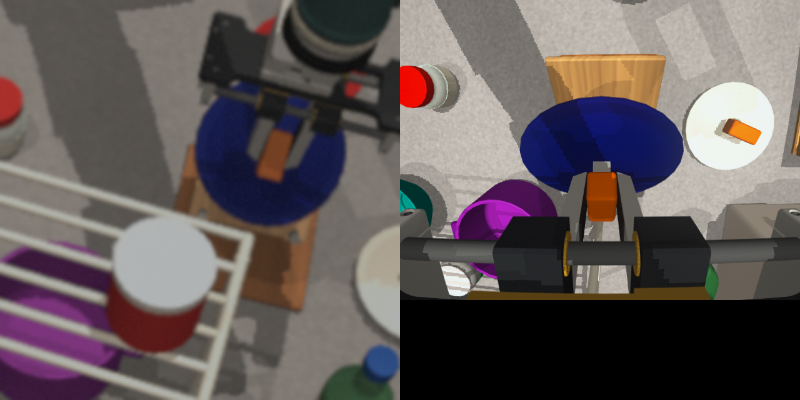

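The scene crop (left half) shows the lid held by its knob and tilted above the stand. In the wrist view (right half) the lid centre (602,145) lines up with the stand face (606,75). Lowering now.

Call:
arm_command(targets=[[0,0.004,-0.04,0],[0,0.004,-0.08,0],[-0.015,0.004,-0.1,0],[-0.028,0.004,-0.12,0],[-0.042,0.004,-0.138,0],[-0.042,0.004,-0.138,0]])

```text
time: 38.35
tool_pos: [0.4611, 0.2955, 0.1333]
ee_rot: [-3.088, -0.039, 3.134]
wrist_force: [0.4, -0.1, -2.8]
width: 0.0217
finger_force: 30.0
```

Call:
arm_command(targets=[[-0.004,0,-0.005,0],[-0.008,0,-0.009,0],[-0.008,0,-0.009,0]])

```text
time: 38.6
tool_pos: [0.4594, 0.2959, 0.1308]
ee_rot: [-3.089, -0.035, 3.133]
wrist_force: [1.6, -0.9, 5.7]
width: 0.0218
finger_force: 30.0
```

```bash
python3 st.py; python3 -c "
from bench import robot;o=robot.get_obs();print(o['wrist_force'],o['wrist_torque'])"
```

```text
time 38.6
joint_positions [ 0.4872  0.1509  1.45   -0.0292  1.5965 -1.076 ]
qvel [-0.0017  0.0081 -0.0072  0.0002  0.0044 -0.0034]
tool_pos [0.4594 0.2959 0.1308]
ee_rot [-3.0893 -0.0353  3.1332]
row z [ 0.035 -0.052 -0.998] zaxis [-0.036 -0.052 -0.998] xaxis [-0.999  0.008  0.035] tilt 3.6
[ 1.5762869  -0.88553542  5.7129211 ] [ 0.05169163 -0.54588381 -0.05533443]
```

Contact is felt: the vertical force went from −2.8 to +5.7 N, about 8.5 N on the stand, and earlier than I expected. I'll look before going on.

```bash
python3 - <<'E'
from cam import *
s=robot.snapshot("scene")[:,:,::-1];t=robot.snapshot("top")[:,:,::-1]
a=cv2.resize(s[190:320,390:500],(508,600),interpolation=cv2.INTER_CUBIC);b=cv2.resize(t[210:320,160:270],(290,290),interpolation=cv2.INTER_CUBIC);b=np.vstack([b,np.zeros((310,290,3),np.uint8)])
cv2.imwrite("pics/c4.png",np.hstack([a,b]))
E
```

```text
(no output)
```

View pics/c4.png

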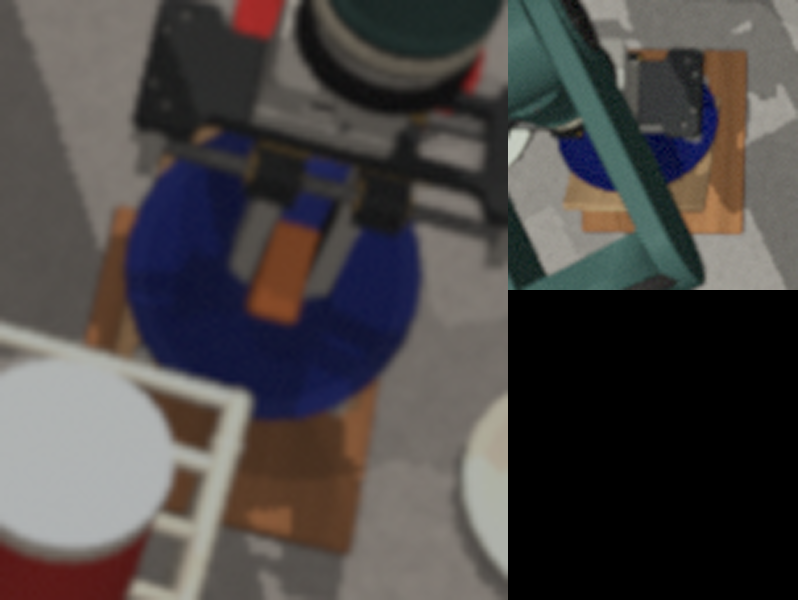

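```bash
python3 - <<'E'
from cam import *
np.set_printoptions(precision=4,suppress=True)
A=tri(T(98,357),S(650,307));B=tri(T(257,357),S(483,265));print("pin tips",A,B)
c=robot.camera_info("scene");f=240/np.tan(np.radians(c["vfov"])/2);W=np.linalg.inv(c["extrinsics"])
def pr(p):
    q=W@np.r_[p,1];u=np.array([q[0],-q[1]])/-q[2];u=u*(1+c["k1"]*u@u);return (u*f+[c["cx"],c["cy"]])
L=np.array([.4407,.295,.115])
for deg in (37.4,):
    th=np.radians(deg);t=np.array([np.cos(th),0,-np.sin(th)]);n=np.array([np.sin(th),0,np.cos(th)]);y=np.array([0,1,0])
    P=np.array([pr(L+.006*n+.07*(np.cos(a)*t+np.sin(a)*y)) for a in np.linspace(0,2*np.pi,72)])
    Pc=(P-[390,190])*[4.618,4.615];print("crop outline l,r,bottom,",Pc[:,0].min(),Pc[:,0].max(),Pc[Pc[:,1].argmax()])
for s in (0,.0972-.078,.035): # pin tip (24 mm out) if raise s
    for yy in(.0465,-.0465):
        th=np.radians(40);t=np.array([np.cos(th),0,-np.sin(th)]);n=np.array([np.sin(th),0,np.cos(th)])
        p=np.array([.4365,.2925+yy,.078+s])+.0595*t+.014*n;print(s,p,((pr(p)-[390,190])*4.617),pr(p))
E
```

```text
pin tips (array([0.4888, 0.3379, 0.0787]), np.float64(0.00024210702872509647)) (array([0.4892, 0.2444, 0.082 ]), np.float64(5.376246507418409e-05))
crop outline l,r,bottom, 126.26616202611365 427.2275242386457 [281.2138 404.6785]
0 [0.4911 0.339  0.0505] [324.4378 434.4057] [460.2703 284.0883]
0 [0.4911 0.246  0.0505] [135.0031 389.7508] [419.2404 274.4165]
0.019199999999999995 [0.4911 0.339  0.0697] [332.7058 414.5766] [462.061  279.7935]
0.019199999999999995 [0.4911 0.246  0.0697] [140.7986 369.462 ] [420.4957 270.0221]
0.035 [0.4911 0.339  0.0855] [339.6591 397.8668] [463.5671 276.1743]
0.035 [0.4911 0.246  0.0855] [145.6726 352.3674] [421.5513 266.3196]
```

The pin tips triangulate to z≈0.080, so the stand is raised about 30 mm and the seat is near (0.4345, 0.291, 0.108). The lid's lower rim is sitting on the pin tops. I'll lift slightly, shift about 9 mm upslope and lower again.

Call:
arm_command(targets=[[0.01,-0.006,0.024,0],[0.01,-0.006,0.028,0],[-0.004,-0.006,0.036,0],[-0.004,-0.006,0.036,0],[-0.004,-0.006,0.036,0]])

```text
time: 39.12
tool_pos: [0.4547, 0.2924, 0.1446]
ee_rot: [-3.086, -0.044, 3.134]
wrist_force: [0.4, -0.3, -3.4]
width: 0.0219
finger_force: 30.0
```

Call:
arm_command(targets=[[-0.0026,0,-0.003,0],[-0.0052,0,-0.006,0],[-0.0078,0,-0.009,0],[-0.0104,0,-0.012,0],[-0.0104,0,-0.012,0]])

```text
time: 39.53
tool_pos: [0.4495, 0.2922, 0.138]
ee_rot: [-3.086, -0.044, 3.134]
wrist_force: [-0.8, -0.1, -3.0]
width: 0.0218
finger_force: 30.0
```

```bash
python3 st.py
```

```text
time 39.5333
joint_positions [ 0.4892  0.1321  1.4572 -0.0282  1.6178 -1.0753]
qvel [-0.0039 -0.0007 -0.0129 -0.0029 -0.0003 -0.0004]
tool_pos [0.4495 0.2922 0.138 ]
ee_rot [-3.0857 -0.0441  3.1336]
row z [ 0.044 -0.056 -0.997] zaxis [-0.044 -0.056 -0.997] xaxis [-0.999  0.008  0.044] tilt 4.1
```

Call:
arm_command(targets=[[0,0,-0.004,0],[0,0,-0.008,0],[0,0,-0.01,0],[0,0,-0.01,0]])

```text
time: 39.87
tool_pos: [0.45, 0.2923, 0.1334]
ee_rot: [-3.086, -0.043, 3.133]
wrist_force: [-0.5, -0.1, -2.3]
width: 0.0218
finger_force: 30.0
```

Call:
arm_command(targets=[[-0.0013,0,-0.0015,0],[-0.0026,0,-0.003,0],[-0.0026,0,-0.003,0]])

```text
time: 40.12
tool_pos: [0.4498, 0.2923, 0.1333]
ee_rot: [-3.087, -0.04, 3.133]
wrist_force: [2.9, -1.2, -1.1]
width: 0.0217
finger_force: 30.0
```

```bash
python3 st.py
```

```text
time 40.1167
joint_positions [ 0.4897  0.132   1.4667 -0.0291  1.6042 -1.0739]
qvel [-0.0007 -0.0006  0.0006  0.0019  0.0006  0.0008]
tool_pos [0.4498 0.2923 0.1333]
ee_rot [-3.0868 -0.04    3.1332]
row z [ 0.04  -0.055 -0.998] zaxis [-0.04  -0.054 -0.998] xaxis [-0.999  0.008  0.04 ] tilt 3.9
```

Call:
arm_command(targets=[[0,0,-0.003,0],[0,0,-0.006,0],[0,0,-0.008,0],[0,0,-0.008,0]])

```text
time: 40.45
tool_pos: [0.4505, 0.2923, 0.1296]
ee_rot: [-3.087, -0.038, 3.133]
wrist_force: [5.3, -2.1, 4.3]
width: 0.0216
finger_force: 30.0
```

```bash
python3 st.py;python3 -c "
from bench import robot;o=robot.get_obs();print(o['wrist_force'],o['wrist_torque'])"
```

```text
time 40.45
joint_positions [ 0.4893  0.134   1.4717 -0.0296  1.5957 -1.0736]
qvel [-0.0013  0.0004 -0.0004  0.0014 -0.0007  0.0017]
tool_pos [0.4505 0.2923 0.1296]
ee_rot [-3.087  -0.0385  3.1328]
row z [ 0.038 -0.054 -0.998] zaxis [-0.039 -0.054 -0.998] xaxis [-0.999  0.009  0.038] tilt 3.8
[ 5.31170141 -2.094048    4.27289376] [-0.09893348 -0.69578683  0.03535876]
```

Call:
arm_command(targets=[[0,0,-0.003,0],[0,0,-0.006,0],[0,0,-0.006,0],[0,0,-0.006,0]])

```text
time: 40.78
tool_pos: [0.4509, 0.292, 0.1272]
ee_rot: [-3.087, -0.037, 3.133]
wrist_force: [4.4, -3.5, 6.3]
width: 0.022
finger_force: 30.0
```

```bash
python3 st.py;python3 -c "
from bench import robot;o=robot.get_obs();print(o['wrist_force'],o['wrist_torque'])"
```

```text
time 40.7833
joint_positions [ 0.489   0.1351  1.4754 -0.0303  1.5901 -1.0734]
qvel [ 0.0011 -0.0026  0.0002 -0.0006  0.0002  0.0002]
tool_pos [0.4509 0.292  0.1272]
ee_rot [-3.0868 -0.0375  3.1325]
row z [ 0.037 -0.055 -0.998] zaxis [-0.038 -0.054 -0.998] xaxis [-0.999  0.009  0.037] tilt 3.8
[ 4.35860125 -3.51034386  6.26556046] [-0.22334695 -0.71496222  0.07744813]
```

Call:
arm_command(targets=[[0.003,-0.003,0.004,0],[0.004,-0.004,0.008,0],[0.004,-0.004,0.01,0]])

```text
time: 41.03
tool_pos: [0.4496, 0.2901, 0.1291]
ee_rot: [-3.085, -0.046, 3.133]
wrist_force: [-0.6, 0.1, -2.9]
width: 0.0219
finger_force: 30.0
```

```bash
python3 st.py;python3 -c "
from bench import robot;o=robot.get_obs();print(o['wrist_force'],o['wrist_torque'])"; date
```

```text
time 41.0333
joint_positions [ 0.4852  0.1357  1.4712 -0.0276  1.602  -1.0787]
qvel [ 0.0035 -0.003  -0.0113  0.0001  0.0224  0.0011]
tool_pos [0.4496 0.2901 0.1291]
ee_rot [-3.0854 -0.0464  3.1334]
row z [ 0.046 -0.056 -0.997] zaxis [-0.047 -0.056 -0.997] xaxis [-0.999  0.008  0.046] tilt 4.2
[-0.64388051  0.11977821 -2.90973072] [ 0.15136272 -0.25583428 -0.02091918]
Mon Nov 30 05:36:11 UTC 2026
```

Call:
arm_command(targets=[[0.001,0,-0.003,0],[0.001,0,-0.006,0],[0.001,0,-0.006,0]])

```text
time: 41.28
tool_pos: [0.4513, 0.2905, 0.1271]
ee_rot: [-3.086, -0.043, 3.134]
wrist_force: [1.4, 0.0, -0.7]
width: 0.0218
finger_force: 30.0
```

```bash
python3 st.py
```

```text
time 41.2833
joint_positions [ 0.4848  0.1376  1.473  -0.0283  1.5949 -1.0789]
qvel [-0.0009 -0.0003  0.0007 -0.0027  0.0014  0.0018]
tool_pos [0.4513 0.2905 0.1271]
ee_rot [-3.0865 -0.0429  3.1335]
row z [ 0.043 -0.055 -0.998] zaxis [-0.043 -0.055 -0.998] xaxis [-0.999  0.008  0.043] tilt 4.0
```

The stand now carries most of the weight. Releasing.

Call:
arm_command(targets=[[0,0,-0.003,0],[0,0,-0.003,0],[0,0,-0.003,0]])

```text
time: 41.53
tool_pos: [0.4517, 0.2906, 0.1265]
ee_rot: [-3.087, -0.041, 3.133]
wrist_force: [0.6, -0.3, 2.7]
width: 0.0216
finger_force: 30.0
```

Call:
arm_command(targets=[[0,0,0,0],[0,0,0,0],[0,0,0,0],[0,0,0,0],[0,0,0,0],[0,0,0,0]], claw=0.45)

```text
time: 42.03
tool_pos: [0.4512, 0.2903, 0.1256]
ee_rot: [-3.086, -0.043, 3.133]
wrist_force: [-0.4, -0.6, -0.5]
width: 0.0514
finger_force: 0.0
```

```bash
python3 st.py; python3 - <<'E'
from cam import *
w=robot.snapshot("wrist")[:,:,::-1]
cv2.imwrite("pics/w5.png",w)
E
```

```text
time 42.0333
joint_positions [ 0.4847  0.1383  1.4751 -0.0285  1.5923 -1.0788]
qvel [ 0.0001 -0.002  -0.0027  0.0002 -0.0003  0.0011]
tool_pos [0.4512 0.2903 0.1256]
ee_rot [-3.0861 -0.0431  3.1334]
row z [ 0.043 -0.055 -0.998] zaxis [-0.043 -0.055 -0.998] xaxis [-0.999  0.008  0.043] tilt 4.0
```

View pics/w5.png

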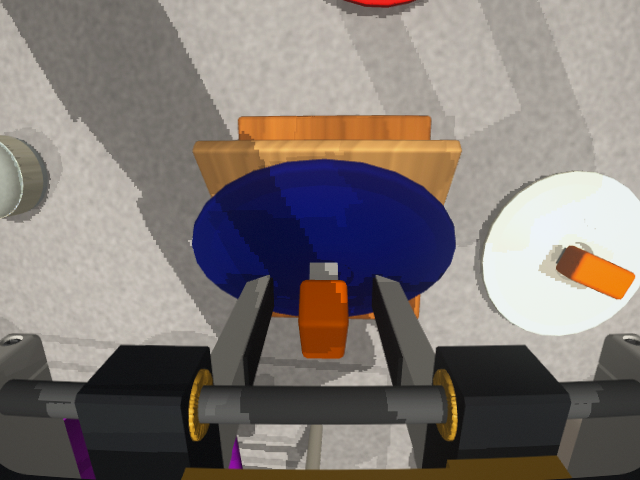

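The lid rests on the slope centred in the frame at (324,240), and the knob at (324,318) is free between the fingers. Retreating straight up.

Call:
arm_command(targets=[[0,0,0.02,0],[0,0,0.05,0],[0,0,0.1,0],[0,0,0.17,0],[0,0,0.24,0],[-0.06,-0.06,0.3,0],[-0.12,-0.12,0.36,0],[-0.2,-0.2,0.4,0]])

```text
time: 42.75
tool_pos: [0.3761, 0.2149, 0.3135]
ee_rot: [-3.088, -0.04, 3.134]
wrist_force: [0.7, -0.8, 0.4]
width: 0.0515
finger_force: 0.0
```

Call:
arm_command(targets=[[-0.06,-0.06,0,0],[-0.12,-0.12,0,0],[-0.18,-0.18,0,0],[-0.18,-0.24,0,0],[-0.18,-0.3,0,0],[-0.18,-0.3,0,0],[-0.18,-0.3,0,0]])

```text
time: 43.33
tool_pos: [0.286, 0.0643, 0.3116]
ee_rot: [-3.087, -0.04, 3.129]
wrist_force: [-0.2, 0.3, 0.1]
width: 0.0522
finger_force: 0.0
```

```bash
python3 - <<'E'
from cam import *
s=robot.snapshot("scene")[:,:,::-1];t=robot.snapshot("top")[:,:,::-1]
a=cv2.resize(s[190:320,390:500],(508,600),interpolation=cv2.INTER_CUBIC);b=cv2.resize(t[210:320,160:270],(290,290),interpolation=cv2.INTER_CUBIC);b=np.vstack([b,cv2.resize(t,(290,218)),np.zeros((92,290,3),np.uint8)])
cv2.imwrite("pics/c6.png",np.hstack([a,b]));cv2.imwrite("pics/t6.png",t);cv2.imwrite("pics/s6.png",s)
def lidmask(im,box):
    h=cv2.cvtColor(im,cv2.COLOR_BGR2HSV);m=cv2.inRange(h,(110,120,40),(128,255,255));M=np.zeros_like(m);x0,y0,x1,y1=box;M[y0:y1,x0:x1]=m[y0:y1,x0:x1];ys,xs=np.where(M);return xs.min(),xs.max(),ys.min(),ys.max(),len(xs)
print(lidmask(t,(170,215,265,305)),lidmask(s,(390,190,500,320)))
E
python3 st.py; date
```

```text
(np.int64(182), np.int64(241), np.int64(240), np.int64(285), 1790) (np.int64(416), np.int64(477), np.int64(214), np.int64(275), 2676)
time 43.4333
joint_positions [ 0.0921 -0.4415  1.6114 -0.0556  2.0183 -1.4946]
qvel [ 0.0273  0.0158 -0.001  -0.0005 -0.0013 -0.0029]
tool_pos [0.2863 0.0656 0.3111]
ee_rot [-3.087  -0.0419  3.1335]
row z [ 0.042 -0.054 -0.998] zaxis [-0.042 -0.054 -0.998] xaxis [-0.999  0.008  0.042] tilt 3.9
Mon Nov 30 05:36:59 UTC 2026
```

View pics/c6.png

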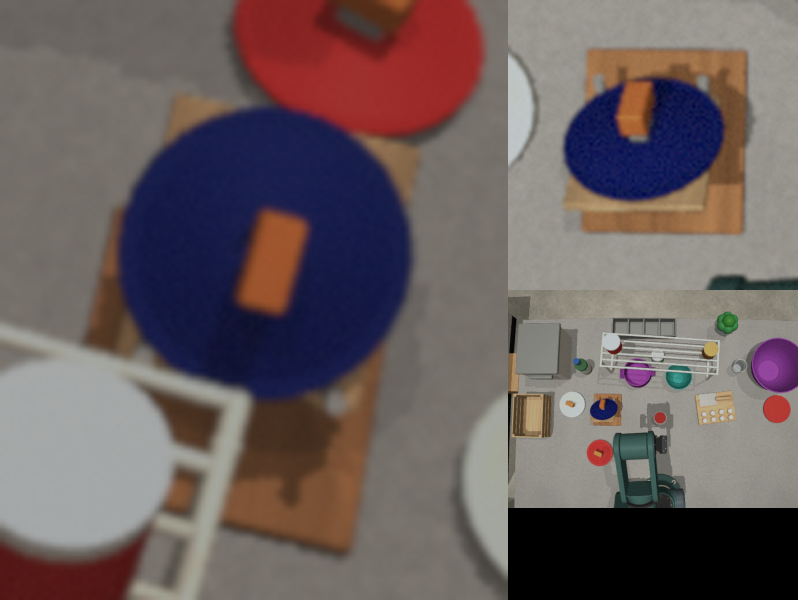

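The lid lies on the slope knob up, with both pins visible just past its lower edge at crop (145,355) and (335,400). I'll fit its pose numerically before handing in.

```bash
python3 - <<'E'
from cam import *
from scipy.optimize import least_squares
np.set_printoptions(precision=4,suppress=True)
def proj(n,P):
    c=robot.camera_info(n);f=240/np.tan(np.radians(c["vfov"])/2);W=np.linalg.inv(c["extrinsics"])
    q=P@W[:3,:3].T+W[:3,3];u=np.c_[q[:,0],-q[:,1]]/-q[:,2:];u=u*(1+c["k1"]*(u**2).sum(1,keepdims=True));return u*f+[c["cx"],c["cy"]]
D=np.array([[np.cos(a),np.sin(a)] for a in np.linspace(0,2*np.pi,48,endpoint=False)])
def sup(n,im,box):
    h=cv2.cvtColor(im,cv2.COLOR_BGR2HSV);m=cv2.inRange(h,(108,110,30),(130,255,255));M=np.zeros_like(m);x0,y0,x1,y1=box;M[y0:y1,x0:x1]=m[y0:y1,x0:x1]
    k,l,st,_=cv2.connectedComponentsWithStats(M);b=1+st[1:,4].argmax();ys,xs=np.where(l==b);return (np.c_[xs,ys]@D.T).max(0)+.5
ob={"top":sup("top",cv2.imread("pics/t6.png"),(170,215,265,305)),"scene":sup("scene",cv2.imread("pics/s6.png"),(390,190,500,320))}
a=np.linspace(0,2*np.pi,60)
def model(p):
    n=np.array([np.sin(p[3]),p[4],np.cos(p[3])]);n/=np.linalg.norm(n);t=np.cross([0,1,0],n);t/=np.linalg.norm(t);y=np.cross(n,t)
    return np.vstack([p[:3]+z*n+.07*(np.outer(np.cos(a),t)+np.outer(np.sin(a),y)) for z in(0,.006)])
f=lambda p:np.concatenate([(proj(n,model(p))@D.T).max(0)-ob[n] for n in ob])
s=least_squares(f,[.433,.29,.108,.7,0],loss='soft_l1',x_scale=[.01,.01,.01,.1,.1])
print("lid",s.x[:3],"tilt deg",np.degrees(s.x[3]),"side deg",np.degrees(s.x[4]),"rms px",np.sqrt((s.fun**2).mean()))
E
```

```text
lid [0.4333 0.2902 0.1051] tilt deg 42.3850901681292 side deg 3.8981934761504546 rms px 0.7102553425080675
```

```bash
python3 -c "
from bench import robot;print(robot.close_job())"
```

```text
the job is handed in; nothing more can be done
None
```

I lifted the lid off the casserole by its knob and set it knob up on the stand's slope. By my camera fit it lies within about 4 mm of the seat and about 5° of flat. The job is handed in at about 43.5 s; no verdict came back.

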